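# Change over the exhaust-flange welding jigs

### The arm

A 6-joint arm with a two-finger parallel gripper is mounted at the origin on the work surface. World frame = base frame: x ahead of the robot, y to its left, z up, the work surface at z = 0. Lengths are in m, angles in rad, forces in N, time in s.
With the tool pointing down it reaches from about 0.325 to 0.75 m from the base axis. Payload 7.6 kg.
Tool frame: the origin (TCP) lies between the finger pads; the fingertips stand 17 mm ahead of it and the grasp point (between the pads) lies 2 mm behind it; z points along the fingers, y is the line along which they close (so a half turn about z gives the same grasp; the last joint's range is limited). The gripper opens to 85 mm and grips with 20 to 120 N. Pads are 22 mm wide; open, the fingers measure 114 mm over their backs; the gripper's body (76 mm by 85 mm) begins 54 mm behind the grasp point. The pads swing forward as they close: fully open they stand 13 mm farther back than shut.
Start: joints at [1.136, 0.052, 1.401, -0, 1.689, -0.07], TCP at [0.187, 0.49, 0.248] pointing down, gripper open.
Joint ranges: [-2.9, 2.9], [-0.91, 2.17], [0.12, 2.37], [-1.06, 4.2], [0.26, 2.73], [-2.93, 2.93]. Speed limits (rad/s): [2.57, 2.57, 3.01, 3.14, 3.14, 3.14].

### API

Orientations are given as [roll, pitch, yaw] about the fixed x, y, z axes, in that order (R = Rz(yaw) Ry(pitch) Rx(roll)).
In Python, from cell import manip, grab_frame, camera_params, finder gives the robot as it stands.
- The arm moves only by the tool play_rows, never from a script. Its argument "deltas" is a list that holds one entry, the list of rows, each a list of 7 numbers: the shift along the tool's x, y, z in m, then the turn, a rotation vector about the tool's x, y, z in rad, then the finger opening in m, from 0 to 0.0854. In form: [[[tx, ty, tz, wx, wy, wz, jaw], ...]]. A call has 1 to 8 rows; each row is the pose to reach, as a shift and turn from the pose commanded when the call began, along the tool's axes at that moment; what a row does not reach only later rows make up. A row lasts 1/10 s, in which the tool goes at most 50 mm and 8.59 degrees, less where a joint would pass 70% of its speed; a pose out of reach is approached as far as the arm can. A call with a gripper value outside its range is refused whole. The fingers move at their own pace and stop on an object; the grip force is fixed at half the most. Time passes only in rows, so rows that repeat a pose let the fingers close. It gives the time, the measured TCP pose, the force, the opening and the grip force at its end, in the units of the state.
- manip.observe(): the state, without advancing time (a new reading comes with each control period).
- grab_frame(name): name is "scene" or "top"; returns the picture (384x512x3 uint8, red, green, blue); there is no depth.
- camera_params(name): a dict with "mtx" (3x3 intrinsics, pixels), "distortion" ([k1, k2, p1, p2, k3] as OpenCV has them; the pictures are not rectified), "rvec" (rotation vector, rad) and "tvec" (3), from world to camera coordinates, as OpenCV has them. Camera axes: x right, y down, z forward; pixel columns grow to the right and rows downward; lengths in m; the calibration is good to about 2 mm. A picture is of the moment at which its call begins. camera_params takes no time and is no camera call.
- manip.close_job(): hands the job in; it is judged then, once.
Trained networks look in the newest picture that a camera, given by its name, has taken for a name from the list of things; names that differ only in an ending like _2 or _b are one class to them, and where a whole thing is asked for, a point or a joint stands for the part that bears it (a point fixed in the world has none). Each returns a list of dicts, best first, with "score" (0 to 1); they miss things now and then, are a little off and sometimes report something else, mostly with a low value. They report only what shows in the picture. A call takes as long as a camera call. They do not tell look-alikes from the thing itself.
- finder.boxes_of(camera, name): "extent" ([left, top, right, bottom] in pixels, round what is visible of it).
- finder.trace(camera, name): "pixels" (384x512 bool, what is visible of it) and "extent" ([left, top, right, bottom] in pixels, round what is visible of it).
The state is a dict: "t": time; "joints": joint angles; "joint_vel": joint speeds; "effort": joint torques, N m; "position": TCP position; "eef_rot": TCP orientation; "wrist_force": force on the tool from outside, world axes, zero at the start; "wrist_torque": the same for the moment, N m; "finger_gap": opening from 0.0 (shut) to 1.0 (fully open); "grasp_force": force on a finger pad.
Only numpy, scipy, OpenCV 4.12 (cv2) and the standard library are available. Lean on these libraries where they do the work, as an engineer would, in place of code of your own. Each camera call takes 0.05 s, during which the arm holds its last target. There are 200 camera calls.

### The job

Change over the flange welding jigs: flip the clamps open, lift every finished flange off its studs and stand it tube up, flat on the floor of the tray. Set every unwelded flange that lies on the bench over the studs of the jig with the same hole pattern, right down flat on the block, and throw that jig's clamp shut on it. Leave the other things on the bench where they are and knock nothing over.

Things in the scene. Friction and masses are not known exactly. Their poses are not given: they have to be found in the camera images.
- flange_sq: bare steel flange: 66 mm square plate, 8 mm thick, with four 10 mm through holes at (22, 22), (22, -22), (-22, 22), (-22, -22) mm (alike after a quarter turn). A plugged tube, 32 mm in diameter, rises from its middle to 60 mm above the underside: grip it there. 0.3 to 0.45 kg. Origin: centre of the underside, z up the tube. Lies tube up; some runs lack it.
- made_sq: finished part of the last run, same size, frame and weight as flange_sq but with a dark weld bead (43 mm across, 6 mm high) all round the foot of its tube. Starts down on the studs of jig_sq under its shut clamp; some runs lack it.
- jig_sq_seat (a point): middle of the top face of this flange's jig, a fixed steel block 15 mm high, 104 mm wide in y, from -52 to 102 mm in x. The flange's underside belongs here. x points to the jig's clamp, z up. Four studs stand at (22, 22), (22, -22), (-22, 22), (-22, -22) mm in this frame, 8 mm in diameter, round tops 22 mm above the block. The jigs stand side by side in any order on a fixture plate.
- clamp_sq (a joint): sprung over-centre clamp lever of jig_sq, rad; pivots about y at (68, 0, 30) mm in the seat's frame. 0: shut, arm level over the block, handle upright. Grows as the handle tips away from the studs and the arm rises; 1.9: open, arm leaning back 0.33 past upright. Below about 0.85 its spring snaps it shut, above it open. Shut on a plate: 0.02 to 0.08.
- clamp_sq_pad (a point): underside of clamp_sq's rubber pad, 10 mm wide, 23.5 mm below the arm's middle, 43 mm from the pivot; shut, it presses on the plate. The lever is an L: arm 49 mm long, 13 wide, 8 thick; handle square to it, 80 mm long, 16 mm thick red grip from 28 to 80 mm. Breaking away takes about 6 N at the grip, or 10 N on the back of the standing arm near its tip.
- flange_rect: bare steel flange: oblong plate, 58 mm along x, 90 mm along y, 8 mm thick, with four 10 mm through holes at (18, 34), (18, -34), (-18, 34), (-18, -34) mm (alike after a half turn). A plugged tube, 32 mm in diameter, rises from its middle to 60 mm above the underside: grip it there. 0.3 to 0.45 kg. Origin: centre of the underside, z up the tube. Lies tube up; some runs lack it.
- made_rect: finished part of the last run, same size, frame and weight as flange_rect but with a dark weld bead (43 mm across, 6 mm high) all round the foot of its tube. Starts down on the studs of jig_rect under its shut clamp; some runs lack it.
- jig_rect_seat (a point): middle of the top face of this flange's jig, a fixed steel block 15 mm high, 104 mm wide in y, from -52 to 102 mm in x. The flange's underside belongs here. x points to the jig's clamp, z up. Four studs stand at (18, 34), (18, -34), (-18, 34), (-18, -34) mm in this frame, 8 mm in diameter, round tops 22 mm above the block. The jigs stand side by side in any order on a fixture plate.
- clamp_rect (a joint): sprung over-centre clamp lever of jig_rect, rad; pivots about y at (68, 0, 30) mm in the seat's frame. 0: shut, arm level over the block, handle upright. Grows as the handle tips away from the studs and the arm rises; 1.9: open, arm leaning back 0.33 past upright. Below about 0.85 its spring snaps it shut, above it open. Shut on a plate: 0.02 to 0.08.
- clamp_rect_pad (a point): underside of clamp_rect's rubber pad, 10 mm wide, 23.5 mm below the arm's middle, 43 mm from the pivot; shut, it presses on the plate. The lever is an L: arm 49 mm long, 13 wide, 8 thick; handle square to it, 80 mm long, 16 mm thick red grip from 28 to 80 mm. Breaking away takes about 6 N at the grip, or 10 N on the back of the standing arm near its tip.
- flange_tri: bare steel flange: rounded triangular plate, centre to corners 45 mm, to sides 28, 8 mm thick, with three 10 mm through holes at (-34, 0), (17, 29.4), (17, -29.4) mm (alike after a third of a turn). A plugged tube, 32 mm in diameter, rises from its middle to 60 mm above the underside: grip it there. 0.3 to 0.45 kg. Origin: centre of the underside, z up the tube. Lies tube up; some runs lack it.
- made_tri: finished part of the last run, same size, frame and weight as flange_tri but with a dark weld bead (43 mm across, 6 mm high) all round the foot of its tube. Starts down on the studs of jig_tri under its shut clamp; some runs lack it.
- jig_tri_seat (a point): middle of the top face of this flange's jig, a fixed steel block 15 mm high, 104 mm wide in y, from -52 to 102 mm in x. The flange's underside belongs here. x points to the jig's clamp, z up. Three studs stand at (-34, 0), (17, 29.4), (17, -29.4) mm in this frame, 8 mm in diameter, round tops 22 mm above the block. The jigs stand side by side in any order on a fixture plate.
- clamp_tri (a joint): sprung over-centre clamp lever of jig_tri, rad; pivots about y at (68, 0, 30) mm in the seat's frame. 0: shut, arm level over the block, handle upright. Grows as the handle tips away from the studs and the arm rises; 1.9: open, arm leaning back 0.33 past upright. Below about 0.85 its spring snaps it shut, above it open. Shut on a plate: 0.02 to 0.08.
- clamp_tri_pad (a point): underside of clamp_tri's rubber pad, 10 mm wide, 23.5 mm below the arm's middle, 43 mm from the pivot; shut, it presses on the plate. The lever is an L: arm 49 mm long, 13 wide, 8 thick; handle square to it, 80 mm long, 16 mm thick red grip from 28 to 80 mm. Breaking away takes about 6 N at the grip, or 10 N on the back of the standing arm near its tip.
- tray_floor (a point): middle of the inner floor of the tray for finished parts, a fixed grey metal tray 300 mm long (x) and 130 mm wide (y) outside, walls 3 mm thick, rims 17 mm above the floor; x along its length, z up.
- hammer: bystander: hammer lying flat, about 0.28 m long. Not part of the job.
- spanner: bystander: spanner lying flat. Not part of the job.
- wire_brush: bystander: brush lying flat. Not part of the job.
- spatter_spray: bystander: white spray bottle, 62 mm in diameter, 190 mm high, standing. Not part of the job.
- weld_magnet: bystander: dark right-angled magnetic welding square, 75 mm, 16 mm thick, lying flat. Not part of the job.
- pipe_offcut: bystander: short pipe, 48 mm outside, 45 mm high, standing on end. Not part of the job.
- tack_tin: bystander: closed aluminium tin, 74 mm in diameter, 52 mm high. Not part of the job.
Not all that is in view belongs to the job. Leave any blue look-alike of the made_rect alone. What is shaped like the flange_sq but blue is not meant.

How it is judged:
At the end, for the whole second after the job is handed in: Each finished part stands flat (3 mm, 0.06 rad) on the tray floor; each new flange is on its own jig, underside within 3 mm of the block, centre within 4 mm of the seat, tilt under 0.06 rad, its clamp's pad at most 2.5 mm off the plate. Jigs without a new flange: clamp either way (x of made_sq in the frame of tray_floor between -0.145 and 0.145 m and y of made_sq in the frame of tray_floor between -0.06 and 0.06 m and z of made_sq in the frame of tray_floor between -0.003 and 0.003 m and angle between each of made_sq, flange_sq, made_rect, flange_rect, made_tri, flange_tri's own z axis and vertical below 0.06 rad and linear speed of each of made_sq, flange_sq, made_rect, flange_rect, made_tri, flange_tri below 0.02 m/s and z of flange_sq in the frame of jig_sq_seat between -0.003 and 0.003 m and horizontal distance between flange_sq and jig_sq_seat below 0.004 m and z of clamp_sq_pad in the frame of flange_sq below 0.0105 m and horizontal distance between clamp_sq_pad and flange_sq below 0.032 m and x of made_rect in the frame of tray_floor between -0.145 and 0.145 m and y of made_rect in the frame of tray_floor between -0.06 and 0.06 m and z of made_rect in the frame of tray_floor between -0.003 and 0.003 m and z of flange_rect in the frame of jig_rect_seat between -0.003 and 0.003 m and horizontal distance between flange_rect and jig_rect_seat below 0.004 m and z of clamp_rect_pad in the frame of flange_rect below 0.0105 m and horizontal distance between clamp_rect_pad and flange_rect below 0.032 m and x of made_tri in the frame of tray_floor between -0.145 and 0.145 m and y of made_tri in the frame of tray_floor between -0.06 and 0.06 m and z of made_tri in the frame of tray_floor between -0.003 and 0.003 m and z of flange_tri in the frame of jig_tri_seat between -0.003 and 0.003 m and horizontal distance between flange_tri and jig_tri_seat below 0.004 m and z of clamp_tri_pad in the frame of flange_tri below 0.0105 m and horizontal distance between clamp_tri_pad and flange_tri below 0.032 m); the robot touches nothing.
It fails at once if a bystander was pushed more than 60 mm from where it stood (distance of any of hammer, spanner, wire_brush, spatter_spray, weld_magnet, pipe_offcut, tack_tin from where it was at the start of the episode above 0.06 m).
It fails at once if the spray bottle, the pipe offcut or the tin was knocked over (angle between any of spatter_spray, pipe_offcut, tack_tin's own z axis and vertical above 0.6 rad).
Of made_sq, made_rect, made_tri only 2 to 3 are there at a start; the rules pass over those that are not, and their reading is None.
Of flange_sq, flange_rect, flange_tri only 2 to 3 are there at a start; the rules pass over those that are not, and their reading is None.
At some moment in a run one of flange_sq, flange_rect, flange_tri may be knocked a few centimetres aside while the robot is not near it.
It also fails if it takes over 210 s, if anything falls off the work surface, if the arm or the gripper's body presses on something with over 40 N, if the wrist force passes 120 N, or if a joint passes its speed limit or range.

## Working session

There is one attempt and no reset: what is moved stays moved. The work goes in short steps, Python scripts to look and compute and a tool call to move; the robot and the scene stay as the last step left them, time stands still between calls to the robot, and variables do not carry over. Pictures are saved under pics/ and viewed, at most 14 in all, crops included, and the job is handed in when it is done.

Besides the shell and the picture viewer there is one more tool, called after "Call:" by a JSON object that holds its "fn" and its "kwargs", one argument or row to a line. play_rows: Moves the arm, as the interface text tells. Its arguments: {"type":"object","properties":{"deltas":{"type":"array","items":{"type":"array","items":{"type":"array","items":{"type":"number"}}}}},"required":["deltas"]}

```bash
ls; mkdir -p pics
python3 - <<'E'
from cell import manip, grab_frame, camera_params, finder
import cv2,numpy as np
for c in("scene","top"):
    im=grab_frame(c); cv2.imwrite(f"pics/{c}0.png",cv2.resize(im[:,:,::-1],(800,600),interpolation=cv2.INTER_CUBIC))
    p=camera_params(c); R=cv2.Rodrigues(np.array(p['rvec'],float))[0]
    print(c,np.round(p['mtx'],1).tolist(),np.round(p['distortion'],3),'pos',np.round(-R.T@np.array(p['tvec']).ravel(),3),'fwd',np.round(R[2],3),np.round(R[0],3))
print(manip.observe())
E
```

```text
pics
scene [[447.5, 0.0, 255.0], [0.0, 447.5, 186.7], [0.0, 0.0, 1.0]] [-0.146  0.     0.     0.     0.   ] pos [1.058 0.666 1.065] fwd [-0.406 -0.477 -0.779] [-0.774  0.633  0.016]
top [[357.0, 0.0, 254.8], [0.0, 357.0, 187.5], [0.0, 0.0, 1.0]] [-0.107  0.     0.     0.     0.   ] pos [0.357 0.062 1.072] fwd [ 0.16   0.017 -0.987] [-0.025 -0.999 -0.021]
{'t': 0.1, 'joints': array([ 1.13570282e+00,  5.27545932e-02,  1.40162154e+00, -1.50939787e-05,
        1.68859194e+00, -7.02792683e-02]), 'joint_vel': array([-1.31274374e-05, -3.23102728e-03, -3.29478250e-03, -6.46375794e-04,
        1.40228167e-03, -4.74073050e-04]), 'effort': array([ 9.63449675e-04, -3.82582247e+01, -3.60986137e+01, -1.12796815e-04,
        4.77827591e-03,  6.75374721e-06]), 'position': array([0.18717665, 0.49023945, 0.24756751]), 'eef_rot': array([-3.14021958e+00, -8.16291335e-05,  2.77677659e+00]), 'wrist_force': array([ 0.8009665 , -0.90345482,  0.88700766]), 'wrist_torque': array([ 0.01648428, -0.00359918, -0.04917881]), 'grasp_force': 0.0, 'finger_gap': 1.0007844000620774}
```

View pics/top0.png

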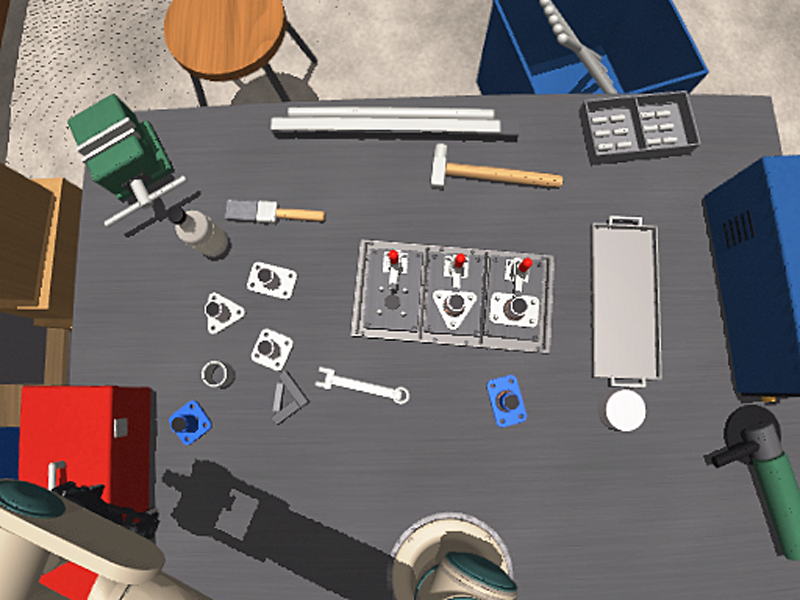

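View pics/scene0.png

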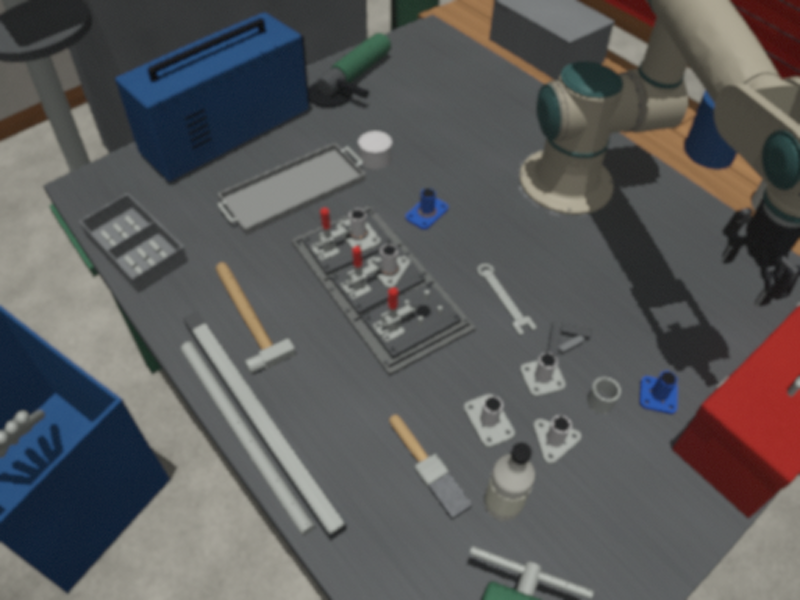

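The top view shows the jigs side by side, clamps toward +x. jig_sq is empty at (392,290), made_tri at (457,303) and made_rect at (517,308). The bare flanges are rect (272,280), tri (222,313) and sq (272,349). The look-alikes to leave are the blue square one at (188,423) and the blue oblong one at (507,402). The tray is at (627,300).

Run:
```python
from cell import manip, grab_frame, camera_params, finder
import cv2,numpy as np
t=grab_frame("top"); s=grab_frame("scene")
np.save("t0.npy",t);np.save("s0.npy",s)
def crop(im,x0,y0,x1,y1,w,h): return cv2.resize(im[y0:y1,x0:x1,::-1],(w,h),interpolation=cv2.INTER_CUBIC)
a=np.hstack([crop(t,222,150,358,228,480,275)[:, :480],crop(t,120,160,200,240,320,275)])
b=np.hstack([crop(s,185,128,305,238,400,325),crop(s,285,215,385,300,400,325)])
cv2.imwrite("pics/m1.png",np.vstack([a,b]))
M={}
for c in("top","scene"):
  for n in["made_sq","made_rect","made_tri","flange_sq","flange_rect","flange_tri","clamp_sq","clamp_rect","clamp_tri"]:
    r=finder.trace(c,n)
    for i,d in enumerate(r[:5]):
        print(c,n,round(d['score'],2),np.round(d['extent']).tolist(),int(d['pixels'].sum()))
        M[f"{c}.{n}.{i}"]=d['pixels']
np.savez_compressed("masks.npz",**M)
```

```text
top made_rect 0.74 [313.0, 241.0, 338.0, 276.0] 568
top made_rect 0.73 [312.0, 187.0, 347.0, 211.0] 595
top made_tri 0.93 [279.0, 186.0, 306.0, 211.0] 435
top flange_sq 0.92 [108.0, 258.0, 137.0, 284.0] 479
top flange_sq 0.86 [158.0, 211.0, 186.0, 237.0] 468
top flange_sq 0.71 [383.0, 253.0, 410.0, 278.0] 640
top flange_rect 0.79 [159.0, 170.0, 187.0, 190.0] 544
top flange_tri 0.58 [129.0, 187.0, 157.0, 216.0] 440
top flange_tri 0.34 [158.0, 211.0, 186.0, 239.0] 494
top flange_tri 0.28 [308.0, 164.0, 349.0, 215.0] 1170
top clamp_sq 0.6 [312.0, 188.0, 346.0, 208.0] 564
top clamp_rect 0.66 [329.0, 162.0, 340.0, 191.0] 143
top clamp_rect 0.57 [274.0, 90.0, 364.0, 123.0] 865
top clamp_tri 0.51 [286.0, 166.0, 296.0, 188.0] 107
scene made_rect 0.93 [264.0, 124.0, 282.0, 149.0] 383
scene made_rect 0.75 [223.0, 137.0, 241.0, 162.0] 268
scene made_tri 0.86 [242.0, 156.0, 262.0, 187.0] 324
scene flange_sq 0.98 [406.0, 239.0, 432.0, 265.0] 514
scene flange_sq 0.93 [334.0, 226.0, 364.0, 252.0] 552
scene flange_rect 0.86 [297.0, 256.0, 330.0, 286.0] 716
scene flange_rect 0.44 [225.0, 159.0, 243.0, 179.0] 170
scene flange_tri 0.9 [341.0, 268.0, 371.0, 297.0] 540
scene flange_tri 0.61 [226.0, 156.0, 246.0, 180.0] 236
scene flange_tri 0.58 [211.0, 157.0, 273.0, 198.0] 1234
scene flange_tri 0.5 [206.0, 133.0, 223.0, 154.0] 166
scene clamp_sq 0.63 [245.0, 186.0, 267.0, 203.0] 208
scene clamp_rect 0.74 [334.0, 228.0, 361.0, 254.0] 558
scene clamp_rect 0.56 [194.0, 133.0, 248.0, 177.0] 989
scene clamp_rect 0.51 [205.0, 132.0, 224.0, 153.0] 223
scene clamp_rect 0.28 [225.0, 133.0, 237.0, 163.0] 290
scene clamp_tri 0.56 [226.0, 158.0, 244.0, 179.0] 188
```

View pics/m1.png

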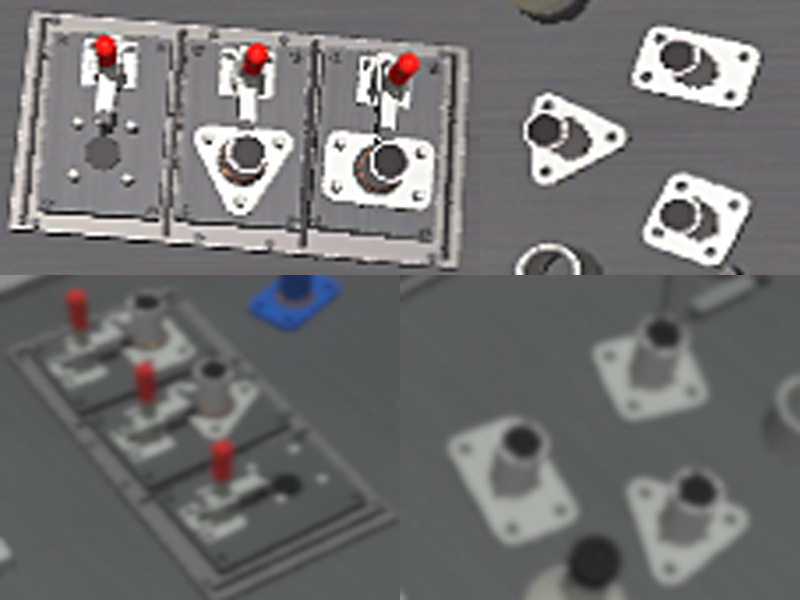

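The close crop confirms it: the three grey flanges with open tubes (no bead) are the bare ones. The made_tri and made_rect beads are visible on the jigs, and jig_sq's studs are bare. Next I fit the poses.

```bash
cat > vis.py <<'E'
import numpy as np, cv2
from scipy.optimize import minimize
from cell import camera_params
P={c:camera_params(c) for c in("top","scene")}
def proj(c,X):
    p=P[c]; return cv2.projectPoints(np.asarray(X,float).reshape(-1,1,3),np.array(p['rvec'],float),np.array(p['tvec'],float),np.array(p['mtx'],float),np.array(p['distortion'],float))[0].reshape(-1,2)
def ray(c,uv):
    p=P[c];R=cv2.Rodrigues(np.array(p['rvec'],float))[0]
    n=cv2.undistortPoints(np.array(uv,float).reshape(-1,1,2),np.array(p['mtx'],float),np.array(p['distortion'],float)).reshape(-1,2)
    return -R.T@np.array(p['tvec']).ravel(), np.c_[n,np.ones(len(n))]@R
def unproj(c,uv,z):
    o,d=ray(c,uv); return o+d*((z-o[2])/d[:,2])[:,None]
H={'sq':[(22,22),(22,-22),(-22,22),(-22,-22)],'rect':[(18,34),(18,-34),(-18,34),(-18,-34)],'tri':[(-34,0),(17,29.4),(17,-29.4)]}
def circ(x,y,r,n=24): a=np.arange(n)*2*np.pi/n; return np.c_[x+r*np.cos(a),y+r*np.sin(a)]
def outline(k,r=None):
    r=r or {'tri':11,'sq':8,'rect':8}[k]
    C={'sq':[(x,y) for x in(-33+r,33-r) for y in(-33+r,33-r)],'rect':[(x,y) for x in(-29+r,29-r) for y in(-45+r,45-r)],'tri':H['tri']}[k]
    return cv2.convexHull(np.vstack([circ(x,y,r) for x,y in C]).astype(np.float32))[:,0]
def place(q,xy,h):
    x,y,z,w=q; c,s=np.cos(w),np.sin(w); xy=np.asarray(xy)/1e3
    return np.c_[x+c*xy[:,0]-s*xy[:,1],y+s*xy[:,0]+c*xy[:,1],np.full(len(xy),z+h)]
S=8
def score(im,c,k,q,q0,studs=False):
    """NCC of drawn plate against grey picture in a window fixed by q0"""
    u0,v0=proj(c,place(q0,[(0,0)],.004))[0].astype(int); hw=26
    x0,y0=u0-hw,v0-hw
    def poly(img,X,val):
        uv=(proj(c,X)-[x0,y0]+.5)*S-.5
        cv2.fillPoly(img,[np.round(uv*16).astype(np.int32)],val,lineType=cv2.LINE_8,shift=4)
    big=np.zeros((2*hw*S,2*hw*S),np.float32); wt=np.zeros_like(big)
    o=outline(k)
    big2=np.zeros_like(big)
    hull=lambda a,b: cv2.convexHull(np.vstack([a,b]).astype(np.float32))[:,0]
    uva=lambda X:(proj(c,X)-[x0,y0]+.5)*S-.5
    def fill(img,uv,val): cv2.fillPoly(img,[np.round(uv*16).astype(np.int32)],val,shift=4)
    fill(big,hull(uva(place(q,o,0)),uva(place(q,o,.008))),.8); fill(big,uva(place(q,o,.008)),1.)
    if not studs:
        for h in H[k]: fill(big,uva(place(q,circ(*h,5),.008)),.15)
    th=hull(uva(place(q,circ(0,0,19),.008)),uva(place(q,circ(0,0,19),.06)))
    fill(wt,uva(place(q0,o*1.22,.008)),1.); fill(wt,th,0.)
    sm=lambda a:cv2.resize(cv2.GaussianBlur(a,(0,0),.6*S),(2*hw,2*hw),interpolation=cv2.INTER_AREA)
    m=sm(big); w=(cv2.resize(wt,(2*hw,2*hw),interpolation=cv2.INTER_AREA)>.9)
    g=im[y0:y0+2*hw,x0:x0+2*hw].astype(np.float32).mean(2)
    a=m[w]-m[w].mean(); b=g[w]-g[w].mean()
    return float((a*b).sum()/np.sqrt((a*a).sum()*(b*b).sum()+1e-9))
def fit(ims,k,q0,free=(0,1,3),studs=False,yaws=None):
    q0=np.array(q0,float); best=None
    sc=np.array([.004,.004,.004,.12])
    free=list(free)
    for w in (yaws if yaws is not None else [q0[3]]):
        b=q0.copy(); b[3]=w
        def f(p):
            q=b.copy(); q[free]+=p*sc[free]; return -sum(score(ims[c],c,k,q,b,studs) for c in ims)/len(ims)
        r=minimize(f,np.zeros(len(free)),method='Nelder-Mead',options=dict(xatol=.01,fatol=1e-5,initial_simplex=np.vstack([np.zeros(len(free)),np.eye(len(free))])))
        if best is None or r.fun<best[0]:
            q=b.copy(); q[free]+=r.x*sc[free]; best=(r.fun,q)
    return best
E
cat > f1.py <<'E'
from vis import *
t=np.load("t0.npy");s=np.load("s0.npy")
px=lambda x,y:(x*512/800,y*384/600)
for k,uv,n in(('rect',px(272,281),6),('tri',px(224,314),4),('sq',px(272,350),3)):
    g=unproj("top",[uv],.008)[0]
    per={'rect':np.pi,'tri':2*np.pi/3,'sq':np.pi/2}[k]
    ys=np.arange(n)*per/n
    r=fit({'top':t},k,[g[0],g[1],0,0],yaws=ys); print(k,'top',np.round(r[0],3),np.round(r[1],4))
    r2=fit({'scene':s},k,r[1]); print(k,'scene',np.round(r2[0],3),np.round(r2[1],4))
    r2=fit({'top':t,'scene':s},k,r[1],free=(0,1,2,3)); print(k,'both+z',np.round(r2[0],3),np.round(r2[1],4))
for k,uv in(('tri',px(453,305)),('rect',px(515,309))):
    g=unproj("top",[uv],.035)[0]; q0=[g[0],g[1],.025,-.08]
    for z in(.015,.025,.035):
        q0[2]=z
        r=fit({'top':t},k,q0,studs=True); r2=fit({'scene':s},k,r[1],studs=True); print(k,z,'top',np.round(r[0],3),np.round(r[1],4),'scene',np.round(r2[0],3),np.round(r2[1],4))
    r2=fit({'top':t,'scene':s},k,r[1],free=(0,1,2,3),studs=True); print(k,'both+z',np.round(r2[0],3),np.round(r2[1],4))
E
python3 f1.py
```

```text
rect top -0.957 [ 0.5632  0.3292  0.     -0.2882]
rect scene -0.971 [ 0.5619  0.3295  0.     -0.2814]
rect both+z -0.949 [ 0.5629  0.3296  0.0014 -0.2817]
tri top -0.954 [0.5014 0.4279 0.     1.5826]
tri scene -0.97 [0.5006 0.4282 0.     1.5747]
tri both+z -0.945 [5.0130e-01 4.2820e-01 6.0000e-04 1.5774e+00]
sq top -0.94 [0.4278 0.3282 0.     1.1544]
sq scene -0.954 [0.4261 0.3273 0.     1.1599]
sq both+z -0.941 [0.4274 0.328  0.0016 1.1586]
tri 0.015 top -0.808 [ 0.4999 -0.0238  0.015  -0.1053] scene -0.682 [ 0.4936 -0.0311  0.015  -0.0604]
tri 0.025 top -0.83 [ 0.4989 -0.0231  0.025  -0.0975] scene -0.615 [ 0.4985 -0.0252  0.025  -0.066 ]
tri 0.035 top -0.838 [ 0.4976 -0.0222  0.035  -0.1038] scene -0.753 [ 0.5061 -0.0179  0.035  -0.1403]
tri both+z -0.784 [ 0.4988 -0.0233  0.0265 -0.104 ]
rect 0.015 top -0.777 [ 0.4904 -0.1378  0.015  -0.1491] scene -0.786 [ 0.4831 -0.1471  0.015   0.1347]
rect 0.025 top -0.766 [ 0.4887 -0.1359  0.025  -0.1385] scene -0.674 [ 0.4862 -0.1409  0.025   0.0199]
rect 0.035 top -0.773 [ 0.4878 -0.1342  0.035  -0.1324] scene -0.667 [ 0.4916 -0.1336  0.035  -0.0581]
rect both+z -0.706 [ 0.4885 -0.1342  0.0329 -0.1244]
```

```bash
cat >> vis.py <<'E'
from cell import manip
def wr(a): return (a+np.pi)%(2*np.pi)-np.pi
def rows(wps,start=None):
    """world waypoints (x,y,z,yaw) -> shift/turn from the present pose, tool down"""
    o=manip.observe(); p,e=(o['position'],o['eef_rot']) if start is None else start
    c,s=np.cos(e[2]),np.sin(e[2])
    for w in wps:
        d=np.array(w[:3])-p
        print([round(float(v),4) for v in(c*d[0]+s*d[1], s*d[0]-c*d[1], -d[2])],'wz',round(-wr(w[3]-e[2]),4))
E
python3 - <<'E'
from vis import *
t=np.load("t0.npy");s=np.load("s0.npy")
w=-.1; x=np.array([np.cos(w),np.sin(w)]); y=np.array([-x[1],x[0]])
tri=np.array([.499,-.0235]); seats={'sq':tri+.1115*y,'tri':tri,'rect':tri-.1115*y}
for c,im in(('top',t),('scene',s)):
    m=((im[...,0]>110)&(im[...,1]<70)&(im[...,2]<70)).astype(np.uint8)
    n,l,st,ce=cv2.connectedComponentsWithStats(m)
    print(c,[(st[i].tolist(),np.round(ce[i],1).tolist()) for i in range(1,n) if 8<st[i][4]<400])
    for k,v in seats.items():
        h=v+.068*x
        print(k,np.round(v,4),np.round(h,4),'grip mid/top px',np.round(proj(c,[[*h,.026+.084],[*h,.026+.11]]),1).tolist())
print(manip.observe()['position'])
rows([(.5777-.045,.0807+.0045,.20,3.04)])
E
```

```text
top [([248, 160, 7, 6, 28], [251.2, 162.8]), ([292, 162, 6, 7, 29], [294.6, 164.9]), ([332, 165, 9, 9, 37], [336.8, 168.2]), ([36, 300, 3, 11, 28], [36.8, 304.5])]
sq [0.5101 0.0874] [0.5778 0.0807] grip mid/top px [[253.6, 164.3], [253.3, 162.1]]
tri [ 0.499  -0.0235] [ 0.5667 -0.0303] grip mid/top px [[293.9, 167.1], [294.8, 165.0]]
rect [ 0.4879 -0.1344] [ 0.5555 -0.1412] grip mid/top px [[334.3, 170.0], [336.2, 168.0]]
scene [([205, 133, 6, 6, 26], [207.2, 135.5]), ([226, 159, 5, 5, 18], [227.7, 160.9]), ([248, 185, 7, 6, 30], [250.9, 187.1])]
sq [0.5101 0.0874] [0.5778 0.0807] grip mid/top px [[250.0, 189.5], [250.0, 183.4]]
tri [ 0.499  -0.0235] [ 0.5667 -0.0303] grip mid/top px [[228.6, 163.7], [228.4, 157.6]]
rect [ 0.4879 -0.1344] [ 0.5555 -0.1412] grip mid/top px [[209.2, 140.3], [208.7, 134.1]]
[0.18729442 0.49047222 0.248321  ]
[-0.4673, -0.2554, 0.0483] wz -0.2632
```

Call:
{"fn": "play_rows", "kwargs": {
  "deltas": [
    [[-0.467,-0.255,0.03,0,0,-0.263,0],[-0.467,-0.255,0.03,0,0,-0.263,0],[-0.467,-0.255,0.03,0,0,-0.263,0],[-0.467,-0.255,0.03,0,0,-0.263,0],[-0.467,-0.255,0.03,0,0,-0.263,0],[-0.467,-0.255,0.03,0,0,-0.263,0],[-0.467,-0.255,0.03,0,0,-0.263,0],[-0.467,-0.255,0.03,0,0,-0.263,0]]
  ]
}}

```text
t: 1.9
position: [0.4445, 0.1884, 0.2263]
eef_rot: [3.141, 0.001, 3.04]
wrist_force: [0.7, 0.8, 0.8]
finger_gap: 0.003
grasp_force: 0.0
```

Call:
{"fn": "play_rows", "kwargs": {
  "deltas": [
    [[-0.049,-0.047,0.0,0,0,0,0],[-0.0985,-0.094,0.03,0,0,0,0],[-0.0985,-0.094,0.03,0,0,0,0],[-0.0985,-0.094,0.06,0,0,0,0],[-0.0985,-0.094,0.06,0,0,0,0],[-0.0985,-0.094,0.06,0,0,0,0]]
  ]
}}

```text
t: 2.5
position: [0.5316, 0.087, 0.1662]
eef_rot: [-3.142, -0.001, 3.04]
wrist_force: [0.5, 0.5, 0.6]
finger_gap: 0.003
grasp_force: 0.0
```

```bash
python3 -c "
from vis import *
w=-.1
rows([(.5777-.040*np.cos(w),.0807+.004,.116,3.04),(.5777+.068*np.cos(w),.0807-.0068,.116,3.04)])"
```

```text
[-0.0065, -0.0016, 0.0502] wz 0.0001
[-0.1145, -0.0015, 0.0502] wz 0.0001
```

Call:
{"fn": "play_rows", "kwargs": {
  "deltas": [
    [[-0.0065,-0.0015,0.05,0,0,0,0],[-0.0065,-0.0015,0.05,0,0,0,0],[-0.03,-0.0015,0.05,0,0,0,0],[-0.055,-0.0015,0.05,0,0,0,0],[-0.08,-0.0015,0.05,0,0,0,0],[-0.1,-0.0015,0.05,0,0,0,0],[-0.1145,-0.0015,0.05,0,0,0,0],[-0.1145,-0.0015,0.05,0,0,0,0]]
  ]
}}

```text
t: 3.3
position: [0.647, 0.0742, 0.1189]
eef_rot: [3.141, 0.003, 3.04]
wrist_force: [-0.8, 0.4, -0.2]
finger_gap: -0.0
grasp_force: 0.0
```

```bash
python3 -c "
from vis import *
w=-.1
h=(.5667,-.0303)
a=(h[0]-.040*np.cos(w),h[1]+.004)
rows([(.6,.074,.17,3.04),(a[0],a[1],.17,3.04),(a[0],a[1],.116,3.04)])"
```

```text
[0.0468, -0.0049, -0.0511] wz 0.0003
[0.1094, -0.1121, -0.0511] wz 0.0003
[0.1094, -0.1121, 0.0029] wz 0.0003
```

Call:
{"fn": "play_rows", "kwargs": {
  "deltas": [
    [[0.02,-0.005,-0.04,0,0,0,0],[0.05,-0.03,-0.053,0,0,0,0],[0.085,-0.065,-0.053,0,0,0,0],[0.1095,-0.1,-0.053,0,0,0,0],[0.1095,-0.112,-0.053,0,0,0,0],[0.1095,-0.112,-0.02,0,0,0,0],[0.1095,-0.112,0.003,0,0,0,0],[0.1095,-0.112,0.003,0,0,0,0]]
  ]
}}

```text
t: 4.1
position: [0.5235, -0.026, 0.1111]
eef_rot: [3.141, -0.005, 3.04]
wrist_force: [0.4, -0.2, 0.2]
finger_gap: 0.002
grasp_force: 0.0
```

Call:
{"fn": "play_rows", "kwargs": {
  "deltas": [
    [[-0.025,0,0,0,0,0,0],[-0.05,0,0,0,0,0,0],[-0.075,0,0,0,0,0,0],[-0.095,0,0,0,0,0,0],[-0.108,0,0,0,0,0,0],[-0.108,0,0,0,0,0,0],[-0.09,0,-0.03,0,0,0,0]]
  ]
}}

```text
t: 4.8
position: [0.6133, -0.0352, 0.1395]
eef_rot: [3.141, -0.008, 3.04]
wrist_force: [-0.3, -0.9, 0.0]
finger_gap: 0.004
grasp_force: 0.0
```

```bash
python3 -c "
from vis import *
w=-.1
print(manip.observe()['position'])
h=(.5555,-.1412)
a=(h[0]-.040*np.cos(w),h[1]+.004)
rows([(a[0],a[1],.17,3.04),(a[0],a[1],.116,3.04)])"
```

```text
[ 0.61333772 -0.03523924  0.13950887]
[0.0868, -0.1113, -0.0305] wz 0.0003
[0.0868, -0.1113, 0.0235] wz 0.0003
```

Call:
{"fn": "play_rows", "kwargs": {
  "deltas": [
    [[0.02,-0.005,-0.033,0,0,0,0],[0.05,-0.04,-0.035,0,0,0,0],[0.087,-0.08,-0.035,0,0,0,0],[0.087,-0.111,-0.035,0,0,0,0],[0.087,-0.111,-0.035,0,0,0,0],[0.087,-0.111,0.0,0,0,0,0],[0.087,-0.111,0.023,0,0,0,0],[0.087,-0.111,0.023,0,0,0,0]]
  ]
}}

```text
t: 5.6
position: [0.5154, -0.136, 0.1176]
eef_rot: [3.14, -0.005, 3.041]
wrist_force: [1.2, -0.0, -0.2]
finger_gap: 0.002
grasp_force: 0.0
```

Call:
{"fn": "play_rows", "kwargs": {
  "deltas": [
    [[-0.025,0,0,0,0,0,0],[-0.05,0,0,0,0,0,0],[-0.075,0,0,0,0,0,0],[-0.095,0,0,0,0,0,0],[-0.108,0,0,0,0,0,0],[-0.108,0,0,0,0,0,0],[-0.09,0,-0.05,0,0,0,0],[-0.09,0,-0.1,0,0,0,0]]
  ]
}}

```text
t: 6.4
position: [0.6043, -0.1456, 0.217]
eef_rot: [3.14, -0.005, 3.04]
wrist_force: [1.0, -0.7, 0.4]
finger_gap: -0.002
grasp_force: 0.0
```

Call:
{"fn": "play_rows", "kwargs": {
  "deltas": [
    [[0.05,0,-0.05,0,0,0,0.085],[0.1,0,-0.06,0,0,0,0.085],[0.15,0.02,-0.06,0,0,0,0.085],[0.2,0.02,-0.06,0,0,0,0.085],[0.22,0.02,-0.06,0,0,0,0.085],[0.22,0.02,-0.06,0,0,0,0.085]]
  ]
}}

```text
t: 7.0
position: [0.3862, -0.1032, 0.279]
eef_rot: [-3.141, 0.004, 3.04]
wrist_force: [1.5, 0.3, -0.2]
finger_gap: 0.991
grasp_force: 0.0
```

Run:
```python
from cell import grab_frame,manip
import cv2,numpy as np
t=grab_frame("top"); s=grab_frame("scene")
np.save("t1.npy",t);np.save("s1.npy",s)
print(manip.observe()['position'])
def crop(im,x0,y0,x1,y1,w,h): return cv2.resize(im[y0:y1,x0:x1,::-1],(w,h),interpolation=cv2.INTER_CUBIC)
cv2.imwrite("pics/m2.png",np.vstack([crop(t,202,130,438,248,600,300),crop(s,150,110,330,245,400,300).repeat(1,1) if 0 else np.hstack([crop(s,150,110,330,245,400,300),crop(t,100,150,220,270,200,300)])]))
```

```text
[ 0.38926435 -0.10397824  0.27867851]
```

View pics/m2.png

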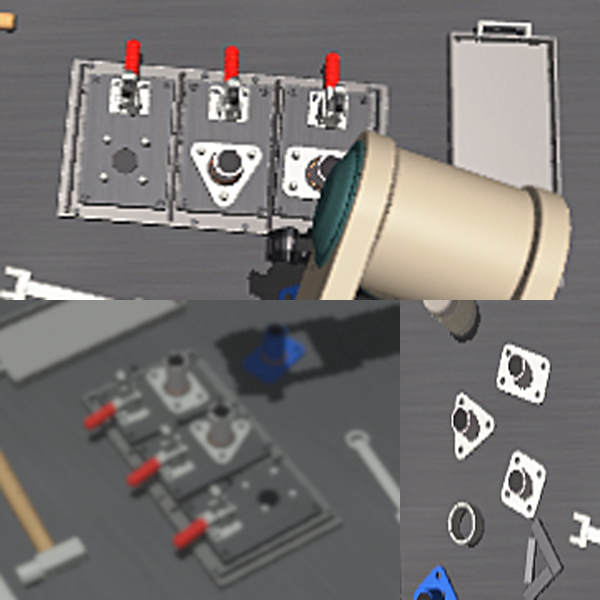

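All three clamps are open (red handles laid back) and both finished parts are still on their studs. Nothing else has moved. Next I fit the jig frame and the tray.

```bash
cat > f2.py <<'E'
from vis import *
t0=np.load("t0.npy");t=np.load("t1.npy");s=np.load("s1.npy")
f=lambda r:(round(r[0],3),np.round(r[1],4).tolist())
for k,q in(('tri',[.4988,-.0233,.026,-.1]),('rect',[.4885,-.1342,.026,-.1])):
    if k=='tri':
        for z in(.022,.026,.030): q[2]=z; print(k,'top',f(fit({'top':t},k,q,studs=True)))
    for z in(.022,.026,.030): q[2]=z; print(k,'scene',f(fit({'scene':s},k,q,studs=True)))
    if k=='tri': print('both',f(fit({'top':t,'scene':s},k,q,(0,1,2,3),True)))
# sq studs: bright spots
for c,im in(('top',t),('scene',s)):
    g=im.mean(2)
    w=-.1;x=np.array([np.cos(w),np.sin(w)]);y=np.array([-x[1],x[0]]);o=np.array([.5101,.0874])
    for h in H['sq']:
        p=o+(h[0]*x+h[1]*y)/1e3; u,v=proj(c,[[*p,.026+.018]])[0]
        a,b=int(round(u)),int(round(v)); W=g[b-4:b+5,a-4:a+5]; W=np.clip(W-np.percentile(W,70),0,None)
        yy,xx=np.mgrid[b-4:b+5,a-4:a+5]; m=[(W*xx).sum()/W.sum(),(W*yy).sum()/W.sum()]
        print(c,h,np.round([u,v],1),np.round(m,1),np.round(unproj(c,[m],.026+.018)[0],4)) 
for uv in((593,223),(660,228),(661,380),(594,378)): print(np.round(unproj('top',[(uv[0]*.64,uv[1]*.64)],.02)[0],3))
E
python3 f2.py
```

```text
tri top (np.float64(-0.803), [0.4981, -0.0238, 0.022, -0.0938])
tri top (np.float64(-0.811), [0.4976, -0.0234, 0.026, -0.095])
tri top (np.float64(-0.815), [0.4972, -0.0229, 0.03, -0.0908])
tri scene (np.float64(-0.93), [0.4944, -0.0265, 0.022, -0.1023])
tri scene (np.float64(-0.911), [0.4967, -0.0242, 0.026, -0.1012])
tri scene (np.float64(-0.893), [0.4986, -0.0213, 0.03, -0.1055])
both (np.float64(-0.841), [0.4977, -0.0225, 0.0294, -0.1033])
rect scene (np.float64(-0.934), [0.4835, -0.1412, 0.022, -0.1197])
rect scene (np.float64(-0.919), [0.4855, -0.1389, 0.026, -0.1229])
rect scene (np.float64(-0.902), [0.4874, -0.1354, 0.03, -0.1301])
top (22, 22) [245.5 184.2] [243.7 184. ] [0.5347 0.1121 0.044 ]
top (22, -22) [260.5 185.2] [258.6 185. ] [0.5305 0.0688 0.044 ]
top (-22, 22) [244.3 199.1] [242.5 198.6] [0.4918 0.1167 0.044 ]
top (-22, -22) [259.4 200.1] [257.4 199.9] [0.487  0.0733 0.044 ]
scene (22, 22) [267.5 202.1] [268.6 203.6] [0.5352 0.113  0.044 ]
scene (22, -22) [258.9 191.9] [259.9 192.7] [0.5294 0.0674 0.044 ]
scene (-22, 22) [280.1 195.5] [281.2 196.3] [0.49   0.1159 0.044 ]
scene (-22, -22) [271.4 185.5] [272.7 186.4] [0.4852 0.0726 0.044 ]
[ 0.656 -0.306  0.02 ]
[ 0.643 -0.441  0.02 ]
[ 0.346 -0.414  0.02 ]
[ 0.355 -0.284  0.02 ]
```

```bash
python3 -c "
from vis import *
a=(.4975,-.0235);
tr=np.array([.5,-.361]); 
rows([(*a,.15,3.04),(*a,.07,3.04)])
rows([(*a,.15,3.04),(.57,-.365,.15,3.06),(.57,-.365,.06,3.06)],(np.array([*a,.07]),(0,0,3.04)))"
```

```text
[-0.0995, 0.0911, 0.1287] wz -0.0001
[-0.0995, 0.0911, 0.2087] wz -0.0001
[0.0, 0.0, -0.08] wz -0.0
[-0.1068, -0.3324, -0.08] wz -0.02
[-0.1068, -0.3324, 0.01] wz -0.02
```

Call:
{"fn": "play_rows", "kwargs": {
  "deltas": [
    [[-0.035,0.03,0.04,0,0,0,0.07],[-0.07,0.06,0.08,0,0,0,0.07],[-0.0995,0.091,0.12,0,0,0,0.07],[-0.0995,0.091,0.13,0,0,0,0.07],[-0.0995,0.091,0.14,0,0,0,0.07],[-0.0995,0.091,0.14,0,0,0,0.07]]
  ]
}}

```text
t: 7.7
position: [0.4976, -0.0236, 0.1352]
eef_rot: [-3.142, -0.004, 3.041]
wrist_force: [-0.2, 0.9, 1.2]
finger_gap: 0.822
grasp_force: 0.0
```

Call:
{"fn": "play_rows", "kwargs": {
  "deltas": [
    [[0,0,0.035,0,0,0,0.07],[0,0,0.06,0,0,0,0.07],[0,0,0.068,0,0,0,0.07],[0,0,0.068,0,0,0,0.05],[0,0,0.068,0,0,0,0.03],[0,0,0.068,0,0,0,0.02],[0,0,0.068,0,0,0,0.02],[0,0,0.068,0,0,0,0.02]]
  ]
}}

```text
t: 8.5
position: [0.4996, -0.0234, 0.0718]
eef_rot: [3.14, 0.005, 3.04]
wrist_force: [-0.5, 4.0, 6.6]
finger_gap: 0.363
grasp_force: 59.8
```

Call:
{"fn": "play_rows", "kwargs": {
  "deltas": [
    [[0,0,-0.03,0,0,0,0.02],[0,0,-0.07,0,0,0,0.02],[0,0,-0.11,0,0,0,0.02],[0,-0.03,-0.12,0,0,0,0.02],[-0.03,-0.07,-0.12,0,0,-0.02,0.02],[-0.05,-0.11,-0.12,0,0,-0.02,0.02],[-0.07,-0.16,-0.12,0,0,-0.02,0.02],[-0.09,-0.2,-0.12,0,0,-0.02,0.02]]
  ]
}}

```text
t: 9.3
position: [0.5672, -0.2341, 0.1894]
eef_rot: [-3.141, -0.0, 3.06]
wrist_force: [0.2, 0.6, -3.2]
finger_gap: 0.357
grasp_force: 64.3
```

```bash
python3 -c "
from vis import *
print(manip.observe()['position'],manip.observe()['wrist_force'],manip.observe()['finger_gap'])
rows([(.57,-.367,.15,3.06),(.57,-.367,.06,3.06)])"
```

```text
[ 0.56721904 -0.23413357  0.18936665] [ 0.15095937  0.57285709 -3.17716091] 0.3568556744031552
[-0.0136, -0.1322, 0.0394] wz -0.0004
[-0.0136, -0.1322, 0.1294] wz -0.0004
```

Call:
{"fn": "play_rows", "kwargs": {
  "deltas": [
    [[0,-0.045,0.02,0,0,0,0.02],[-0.0135,-0.09,0.03,0,0,0,0.02],[-0.0135,-0.132,0.05,0,0,0,0.02],[-0.0135,-0.132,0.09,0,0,0,0.02],[-0.0135,-0.132,0.12,0,0,0,0.02],[-0.0135,-0.132,0.127,0,0,0,0.02],[-0.0135,-0.132,0.127,0,0,0,0.02],[-0.0135,-0.132,0.127,0,0,0,0.02]]
  ]
}}

```text
t: 10.1
position: [0.571, -0.3651, 0.0647]
eef_rot: [-3.14, 0.003, 3.06]
wrist_force: [0.4, -0.5, -3.3]
finger_gap: 0.353
grasp_force: 64.3
```

Call:
{"fn": "play_rows", "kwargs": {
  "deltas": [
    [[0,0,0.003,0,0,0,0.02],[0,0,0.006,0,0,0,0.02],[0,0,0.008,0,0,0,0.02],[0,0,0.008,0,0,0,0.02]]
  ]
}}

```text
t: 10.5
position: [0.5698, -0.3645, 0.0538]
eef_rot: [3.141, -0.0, 3.06]
wrist_force: [-0.5, 0.8, -4.0]
finger_gap: 0.357
grasp_force: 64.3
```

Call:
{"fn": "play_rows", "kwargs": {
  "deltas": [
    [[0,0,0.002,0,0,0,0.02],[0,0,0.004,0,0,0,0.02],[0,0,0.006,0,0,0,0.02],[0,0,0.006,0,0,0,0.02]]
  ]
}}

```text
t: 10.9
position: [0.5699, -0.3647, 0.0481]
eef_rot: [3.141, 0.0, 3.06]
wrist_force: [0.2, 0.2, -3.6]
finger_gap: 0.353
grasp_force: 64.4
```

Call:
{"fn": "play_rows", "kwargs": {
  "deltas": [
    [[0,0,0.002,0,0,0,0.02],[0,0,0.003,0,0,0,0.02],[0,0,0.004,0,0,0,0.02],[0,0,0.004,0,0,0,0.02]]
  ]
}}

```text
t: 11.3
position: [0.57, -0.3648, 0.0479]
eef_rot: [-3.141, 0.001, 3.06]
wrist_force: [-12.0, 7.2, 16.3]
finger_gap: 0.355
grasp_force: 66.5
```

Call:
{"fn": "play_rows", "kwargs": {
  "deltas": [
    [[0,0,-0.003,0,0,0,0.02],[0,0,-0.003,0,0,0,0.06],[0,0,-0.003,0,0,0,0.06],[0,0,-0.003,0,0,0,0.06],[0,0,-0.05,0,0,0,0.07],[0,0.03,-0.09,0,0,0,0.07],[0.03,0.08,-0.12,0,0,0,0.07],[0.055,0.13,-0.12,0,0,0,0.07]]
  ]
}}

```text
t: 12.1
position: [0.5343, -0.2491, 0.1661]
eef_rot: [-3.139, 0.007, 3.059]
wrist_force: [0.3, 0.8, 0.1]
finger_gap: 0.82
grasp_force: 0.0
```

```bash
python3 -c "
from vis import *
a=(.4862,-.1385)
print(manip.observe()['position'])
rows([(*a,.15,3.04),(*a,.071,3.04)])"
```

```text
[ 0.53434791 -0.24911686  0.16607518]
[0.0571, 0.1063, 0.0161] wz 0.0188
[0.0571, 0.1063, 0.0951] wz 0.0188
```

Call:
{"fn": "play_rows", "kwargs": {
  "deltas": [
    [[0.03,0.05,0.0,0,0,0.019,0.07],[0.057,0.095,0.015,0,0,0.019,0.07],[0.057,0.104,0.015,0,0,0.019,0.07],[0.057,0.104,0.015,0,0,0.019,0.07],[0.057,0.104,0.015,0,0,0.019,0.07]]
  ]
}}

```text
t: 12.6
position: [0.4856, -0.141, 0.1476]
eef_rot: [-3.141, 0.001, 3.042]
wrist_force: [-0.1, -0.5, 0.1]
finger_gap: 0.82
grasp_force: 0.0
```

```bash
python3 -c "
from vis import *
a=(.4862,-.1385)
print(manip.observe()['position'])
rows([(*a,.071,3.04)])"
```

```text
[ 0.48557327 -0.14097363  0.14758218]
[-0.0004, 0.0025, 0.0766] wz 0.0015
```

Call:
{"fn": "play_rows", "kwargs": {
  "deltas": [
    [[0,0.0025,0.035,0,0,0.0015,0.07],[0,0.0025,0.065,0,0,0.0015,0.07],[0,0.0025,0.0765,0,0,0.0015,0.07],[0,0.0025,0.0765,0,0,0.0015,0.05],[0,0.0025,0.0765,0,0,0.0015,0.03],[0,0.0025,0.0765,0,0,0.0015,0.02],[0,0.0025,0.0765,0,0,0.0015,0.02],[0,0.0025,0.0765,0,0,0.0015,0.02]]
  ]
}}

```text
t: 13.4
position: [0.487, -0.1365, 0.0731]
eef_rot: [3.138, 0.004, 3.04]
wrist_force: [-0.2, 11.7, 5.7]
finger_gap: 0.357
grasp_force: 59.6
```

Call:
{"fn": "play_rows", "kwargs": {
  "deltas": [
    [[0,0,-0.03,0,0,0,0.02],[0,0,-0.06,0,0,0,0.02],[0,0,-0.09,0,0,0,0.02],[0.01,-0.04,-0.09,0,0,-0.02,0.02],[0.02,-0.09,-0.09,0,0,-0.02,0.02],[0.03,-0.13,-0.09,0,0,-0.02,0.02],[0.03,-0.17,-0.09,0,0,-0.02,0.02],[0.03,-0.2,-0.09,0,0,-0.02,0.02]]
  ]
}}

```text
t: 14.2
position: [0.4345, -0.3368, 0.1619]
eef_rot: [-3.14, 0.002, 3.058]
wrist_force: [0.8, -0.9, -4.0]
finger_gap: 0.356
grasp_force: 62.6
```

```bash
python3 -c "
from vis import *
print(manip.observe()['position'],manip.observe()['wrist_force'],manip.observe()['finger_gap'])
rows([(.435,-.356,.15,3.06),(.435,-.356,.06,3.06)])"
```

```text
[ 0.43445352 -0.33678874  0.16188009] [ 0.80856147 -0.91178462 -3.96141041] 0.3559371573282719
[-0.0022, -0.0191, 0.0119] wz -0.0024
[-0.0022, -0.0191, 0.1019] wz -0.0024
```

Call:
{"fn": "play_rows", "kwargs": {
  "deltas": [
    [[-0.002,-0.017,0.03,0,0,0,0.02],[-0.002,-0.017,0.07,0,0,0,0.02],[-0.002,-0.017,0.1,0,0,0,0.02],[-0.002,-0.017,0.107,0,0,0,0.02],[-0.002,-0.017,0.109,0,0,0,0.02],[-0.002,-0.017,0.111,0,0,0,0.02],[-0.002,-0.017,0.113,0,0,0,0.02],[-0.002,-0.017,0.113,0,0,0,0.02]]
  ]
}}

```text
t: 15.0
position: [0.4369, -0.3521, 0.0497]
eef_rot: [-3.139, 0.004, 3.06]
wrist_force: [0.5, -0.5, 1.5]
finger_gap: 0.356
grasp_force: 63.3
```

Touching. Release, retreat, and look from a clear pose.

Call:
{"fn": "play_rows", "kwargs": {
  "deltas": [
    [[0,0,0.001,0,0,0,0.06],[0,0,0.001,0,0,0,0.06],[0,0,0.001,0,0,0,0.06],[0,0,-0.05,0,0,0,0.07],[0,0.05,-0.1,0,0,0,0.07],[0,0.1,-0.14,0,0,0,0.07],[0,0.15,-0.16,0,0,0,0.07],[0,0.2,-0.16,0,0,0,0.07]]
  ]
}}

```text
t: 15.8
position: [0.4499, -0.1855, 0.2031]
eef_rot: [-3.14, 0.005, 3.058]
wrist_force: [0.5, -0.2, -0.0]
finger_gap: 0.819
grasp_force: 0.0
```

Call:
{"fn": "play_rows", "kwargs": {
  "deltas": [
    [[0,0.05,0,0,0,0,0.07],[0,0.1,0,0,0,0,0.07],[0,0.15,0,0,0,0,0.07],[0,0.2,0,0,0,0,0.07],[0,0.25,0,0,0,0,0.07],[0,0.3,0,0,0,0,0.07],[0,0.35,0,0,0,0,0.07]]
  ]
}}

```text
t: 16.5
position: [0.4779, 0.1646, 0.2002]
eef_rot: [3.141, 0.001, 3.059]
wrist_force: [0.7, -1.1, 0.1]
finger_gap: 0.819
grasp_force: 0.0
```

Run:
```python
from cell import grab_frame,manip
import cv2,numpy as np
t=grab_frame("top"); s=grab_frame("scene")
np.save("t2.npy",t);np.save("s2.npy",s)
print(manip.observe()['position'])
def crop(im,x0,y0,x1,y1,w,h): return cv2.resize(im[y0:y1,x0:x1,::-1],(w,h),interpolation=cv2.INTER_CUBIC)
cv2.imwrite("pics/m3.png",np.vstack([crop(t,202,130,438,248,600,300),np.hstack([crop(s,130,90,310,225,400,300),crop(t,100,150,220,270,200,300)])]))
```

```text
[0.47750489 0.16754878 0.19985908]
```

View pics/m3.png

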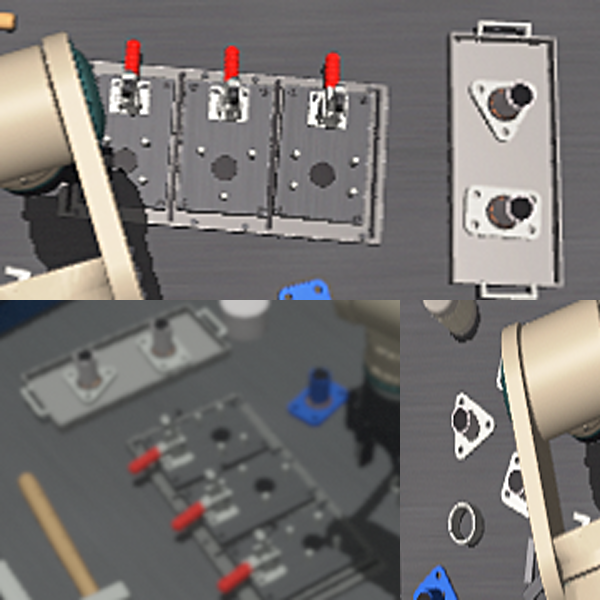

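Both finished parts stand flat in the tray, away from its walls. Now I refine the seats from the bare studs and the dark centre recesses.

```bash
cat > f3.py <<'E'
from vis import *
I={'sq':{'top':np.load("t1.npy"),'scene':np.load("s1.npy")}}
I['tri']=I['rect']={'top':np.load("t2.npy"),'scene':np.load("s2.npy")}
G={'sq':(.511,.0925),'tri':(.4976,-.0235),'rect':(.487,-.137)}
zs=.026
for k in G:
    for c in('top','scene'):
        g=I[k][c].mean(2); o=np.array(G[k]); w=-.102
        for it in range(4):
            A=[];B=[]
            for h in H[k]:
                p=place([*o,zs,w],[h],.018)[0]; u,v=proj(c,[p])[0]
                a,b=int(round(u)),int(round(v)); n=3
                W=g[b-n:b+n+1,a-n:a+n+1]; yy,xx=np.mgrid[b-n:b+n+1,a-n:a+n+1]
                W=np.clip(W-np.median(W)-15,0,None)*np.exp(-((xx-u)**2+(yy-v)**2)/8)
                if W.sum()<5: continue
                q=unproj(c,[[(W*xx).sum()/W.sum(),(W*yy).sum()/W.sum()]],zs+.018)[0][:2]
                A.append(h);B.append(q)
            A=np.array(A)/1e3;B=np.array(B); a0=A-A.mean(0);b0=B-B.mean(0)
            w=np.arctan2((a0[:,0]*b0[:,1]-a0[:,1]*b0[:,0]).sum(),(a0*b0).sum())
            R=np.array([[np.cos(w),-np.sin(w)],[np.sin(w),np.cos(w)]]); o=B.mean(0)-R@A.mean(0)
        res=np.abs(B-(A@R.T+o)).max()
        # dark recess, on the block's top
        u,v=proj(c,[[*o,zs]])[0]; a,b=int(round(u)),int(round(v)); n=7
        W=g[b-n:b+n+1,a-n:a+n+1]; yy,xx=np.mgrid[b-n:b+n+1,a-n:a+n+1]
        W=np.clip(np.median(W)-8-W,0,None)*(np.hypot(xx-u,yy-v)<6.5)
        d=unproj(c,[[(W*xx).sum()/W.sum(),(W*yy).sum()/W.sum()]],zs)[0]
        print(k,c,len(A),'studs',np.round(o,4),'yaw',round(w,3),'res',round(res,4),'recess',np.round(d[:2],4))
E
python3 f3.py
```

```text
sq top 4 studs [0.5114 0.093 ] yaw -0.101 res 0.0002 recess [0.5108 0.0928]
sq scene 4 studs [0.5098 0.0921] yaw -0.106 res 0.001 recess [0.5096 0.0926]
tri top 3 studs [ 0.4994 -0.0227] yaw -0.093 res 0.0003 recess [ 0.4993 -0.0228]
tri scene 3 studs [ 0.4983 -0.0238] yaw -0.101 res 0.0004 recess [ 0.4983 -0.0238]
rect top 4 studs [ 0.489  -0.1363] yaw -0.141 res 0.0005 recess [ 0.488  -0.1362]
rect scene 4 studs [ 0.4874 -0.1379] yaw -0.143 res 0.0011 recess [ 0.4878 -0.1366]
```

Run:
```python
from vis import *
t=np.load("t2.npy");s=np.load("s2.npy")
f=lambda r:(round(r[0],3),np.round(r[1],4).tolist())
Q={'tri':[.5014,.4279,0,1.58],'rect':[.5632,.3292,0,-.2846],'sq':[.4278,.3282,0,1.157]}
print('tri top',f(fit({'top':t},'tri',Q['tri'])))
for k in Q: print(k,'scene',f(fit({'scene':s},k,Q[k])))
for uv in((205,240),(217,248)): print(np.round(unproj('top',[(uv[0]*.64,uv[1]*.64)],.0)[0],3), np.round(unproj('top',[(uv[0]*.64,uv[1]*.64)],.12)[0],3))
rows([(.5014,.4279,.15,2.628),(.5014,.4279,.046,2.628)])
```

```text
tri top (np.float64(-0.928), [0.5016, 0.4281, 0.0, 1.5753])
tri scene (np.float64(-0.97), [0.5006, 0.4282, 0.0, 1.5752])
rect scene (np.float64(-0.972), [0.5618, 0.3295, 0.0, -0.2839])
sq scene (np.float64(-0.954), [0.426, 0.3276, 0.0, 1.1531])
[0.65  0.469 0.   ] [0.617 0.423 0.12 ]
[0.632 0.443 0.   ] [0.602 0.4   0.12 ]
[-0.0041, 0.2614, 0.0499] wz 0.4378
[-0.0041, 0.2614, 0.1539] wz 0.4378
```

Call:
{"fn": "play_rows", "kwargs": {
  "deltas": [
    [[-0.001,0.05,0.0,0,0,0.12,0.07],[-0.002,0.1,0.0,0,0,0.25,0.07],[-0.003,0.15,0.02,0,0,0.36,0.07],[-0.004,0.2,0.03,0,0,0.438,0.07],[-0.004,0.245,0.04,0,0,0.438,0.07],[-0.004,0.261,0.05,0,0,0.438,0.07],[-0.004,0.261,0.05,0,0,0.438,0.07],[-0.004,0.261,0.05,0,0,0.438,0.07]]
  ]
}}

```text
t: 17.4
position: [0.5038, 0.4215, 0.1497]
eef_rot: [-3.141, 0.0, 2.621]
wrist_force: [0.1, 0.2, 0.2]
finger_gap: 0.818
grasp_force: 0.0
```

```bash
python3 -c "
from vis import *
print(manip.observe()['position'],manip.observe()['eef_rot'])
rows([(.5015,.4280,.046,2.6246)])"
```

```text
[0.50375195 0.42149315 0.1497126 ] [-3.14058544e+00  4.87389861e-05  2.62108754e+00]
[0.0052, 0.0045, 0.1037] wz -0.0035
```

Call:
{"fn": "play_rows", "kwargs": {
  "deltas": [
    [[0.005,0.0045,0.0,0,0,-0.0035,0.07],[0.005,0.0045,0.0,0,0,-0.0035,0.07],[0.005,0.0045,0.03,0,0,-0.0035,0.07],[0.005,0.0045,0.05,0,0,-0.0035,0.07],[0.005,0.0045,0.05,0,0,-0.0035,0.07]]
  ]
}}

```text
t: 17.9
position: [0.5003, 0.4271, 0.0968]
eef_rot: [-3.136, -0.002, 2.624]
wrist_force: [0.2, -0.5, -0.4]
finger_gap: 0.817
grasp_force: 0.0
```

```bash
python3 -c "
from vis import *
print(manip.observe()['position'],manip.observe()['eef_rot'])
rows([(.5015,.4280,.046,2.6246)])"
```

```text
[0.50034682 0.42708878 0.09681433] [-3.13638121e+00 -2.20521600e-03  2.62402053e+00]
[-0.0006, 0.0014, 0.0508] wz -0.0006
```

Call:
{"fn": "play_rows", "kwargs": {
  "deltas": [
    [[-0.0006,0.0012,0.03,0,0,0,0.07],[-0.0006,0.0012,0.05,0,0,0,0.07],[-0.0006,0.0012,0.05,0,0,0,0.06],[-0.0006,0.0012,0.05,0,0,0,0.045],[-0.0006,0.0012,0.05,0,0,0,0.03],[-0.0006,0.0012,0.05,0,0,0,0.02],[-0.0006,0.0012,0.05,0,0,0,0.02],[-0.0006,0.0012,0.05,0,0,0,0.02]]
  ]
}}

```text
t: 18.7
position: [0.5037, 0.4301, 0.0531]
eef_rot: [3.138, 0.002, 2.625]
wrist_force: [-0.6, -2.1, 6.8]
finger_gap: 0.356
grasp_force: 60.4
```

```bash
cat > fr.py <<'E'
import sys
from vis import *
from cell import grab_frame
def flange_in_hand(k,cams=('scene','top')):
    pass
E
python3 -c "
from vis import *
o=manip.observe();print(o['position'],o['eef_rot'])
e=2.6246
rows([(.4994+.0,-.0227,.15,np.pi-.096)])"
```

```text
[0.50370364 0.4300979  0.05307422] [3.13781530e+00 2.01090440e-03 2.62472809e+00]
[-0.22, -0.3958, -0.0969] wz -0.4209
```

Call:
{"fn": "play_rows", "kwargs": {
  "deltas": [
    [[0,0,-0.04,0,0,0,0.02],[0,0,-0.08,0,0,0,0.02],[-0.02,-0.035,-0.1,0,0,-0.05,0.02],[-0.04,-0.07,-0.1,0,0,-0.12,0.02],[-0.06,-0.11,-0.1,0,0,-0.2,0.02],[-0.085,-0.155,-0.1,0,0,-0.28,0.02],[-0.11,-0.2,-0.1,0,0,-0.36,0.02],[-0.135,-0.243,-0.1,0,0,-0.42,0.02]]
  ]
}}

```text
t: 19.5
position: [0.4994, 0.1524, 0.1504]
eef_rot: [3.141, 0.001, 3.048]
wrist_force: [0.8, -0.6, -2.8]
finger_gap: 0.352
grasp_force: 61.1
```

```bash
python3 -c "
from vis import *
o=manip.observe();print(o['position'],o['eef_rot'],o['wrist_force'])
rows([(.4994,-.0227,.15,np.pi-.096)])"
```

```text
[0.49937951 0.15244893 0.15040437] [3.14119358e+00 9.17989767e-04 3.04830451e+00] [ 0.83555715 -0.64527458 -2.78203594]
[-0.0163, -0.1744, 0.0004] wz 0.0027
```

Call:
{"fn": "play_rows", "kwargs": {
  "deltas": [
    [[-0.004,-0.045,0.0,0,0,0.003,0.02],[-0.008,-0.09,0.0,0,0,0.003,0.02],[-0.012,-0.135,0.0,0,0,0.003,0.02],[-0.0165,-0.173,0.01,0,0,0.003,0.02],[-0.0165,-0.1735,0.035,0,0,0.003,0.02],[-0.0165,-0.1735,0.035,0,0,0.003,0.02],[-0.0165,-0.1735,0.035,0,0,0.003,0.02]]
  ]
}}

```text
t: 20.2
position: [0.4993, -0.0197, 0.1153]
eef_rot: [3.141, -0.001, 3.042]
wrist_force: [0.3, 0.1, -4.5]
finger_gap: 0.35
grasp_force: 61.2
```

```bash
cat > hand.py <<'E'
import sys
from vis import *
from cell import grab_frame
k=sys.argv[1]; off=float(sys.argv[2]) # TCP height over the underside
seat={'sq':(.5112,.0929,-.102),'tri':(.4994,-.0227,-.096),'rect':(.4885,-.1362,-.141)}[k]
o=manip.observe(); p,e=o['position'],o['eef_rot']
print('tcp',np.round(p,4),np.round(e,3),'seat-tcp',np.round(np.array(seat[:2])-p[:2],4),'F',np.round(o['wrist_force'],1))
for c in('top','scene'):
    im=grab_frame(c); np.save(f"h_{c}.npy",im)
    ref=np.array(seat[:2])+(0 if c=='top' else np.array([-.0012,-.0009]))
    r=fit({c:im},k,[p[0],p[1],p[2]-off,wr(e[2]-np.pi)]); q=r[1]
    print(c,round(r[0],3),np.round(q,4),'seat-flange',np.round(ref-q[:2],4),'dyaw',round(seat[2]-q[3],3))
cv2.imwrite(f"pics/hand_{k}.png",np.hstack([cv2.resize(np.load(f"h_{c}.npy")[int(v)-50:int(v)+50,int(u)-50:int(u)+50,::-1],(400,400),interpolation=cv2.INTER_CUBIC) for c in('top','scene') for u,v in proj(c,[p-[0,0,.05]])]))
E
python3 hand.py tri .053
```

```text
tcp [ 0.4993 -0.0197  0.1153] [ 3.141e+00 -1.000e-03  3.042e+00] seat-tcp [ 0.0001 -0.003 ] F [ 0.3  0.1 -4.5]
top -0.361 [ 0.5116 -0.0091  0.0623  0.0354] seat-flange [-0.0122 -0.0136] dyaw -0.131
scene -0.525 [ 0.5005 -0.0211  0.0623 -0.0983] seat-flange [-0.0023 -0.0025] dyaw 0.002
```

View pics/hand_tri.png

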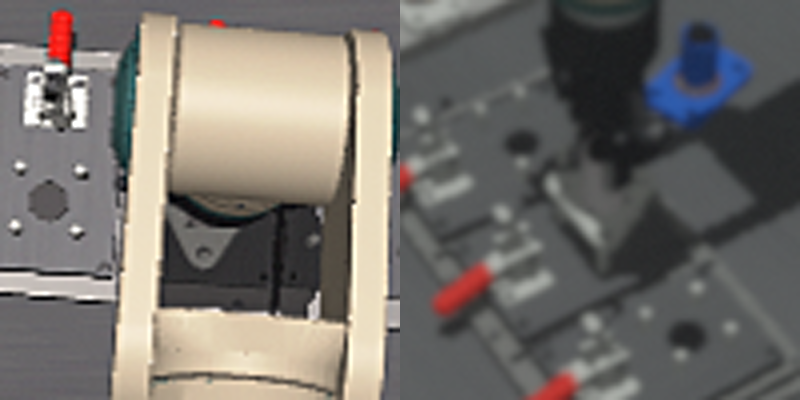

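The top view is blocked by the arm. The scene view shows the triangle over the tri jig, about 3 mm off in y. I'll correct that and lower it while watching force and height.

Call:
{"fn": "play_rows", "kwargs": {
  "deltas": [
    [[0,-0.003,0.0,0,0,0,0.02],[0,-0.003,0.008,0,0,0,0.02],[0,-0.003,0.014,0,0,0,0.02],[0,-0.003,0.017,0,0,0,0.02],[0,-0.003,0.02,0,0,0,0.02],[0,-0.003,0.022,0,0,0,0.02],[0,-0.003,0.022,0,0,0,0.02]]
  ]
}}

```text
t: 21.0
position: [0.4991, -0.023, 0.0926]
eef_rot: [3.141, -0.0, 3.042]
wrist_force: [0.0, -0.1, -3.0]
finger_gap: 0.356
grasp_force: 61.2
```

Call:
{"fn": "play_rows", "kwargs": {
  "deltas": [
    [[0,0,0.003,0,0,0,0.02],[0,0,0.006,0,0,0,0.02],[0,0,0.009,0,0,0,0.02],[0,0,0.011,0,0,0,0.02],[0,0,0.011,0,0,0,0.02]]
  ]
}}

```text
t: 21.5
position: [0.499, -0.023, 0.0815]
eef_rot: [3.141, -0.001, 3.042]
wrist_force: [0.1, -0.6, -2.7]
finger_gap: 0.353
grasp_force: 61.2
```

Call:
{"fn": "play_rows", "kwargs": {
  "deltas": [
    [[0,0,0.002,0,0,0,0.02],[0,0,0.004,0,0,0,0.02],[0,0,0.006,0,0,0,0.02],[0,0,0.008,0,0,0,0.02],[0,0,0.008,0,0,0,0.02]]
  ]
}}

```text
t: 22.0
position: [0.4999, -0.0232, 0.08]
eef_rot: [-3.141, 0.002, 3.042]
wrist_force: [-23.5, 1.4, 40.6]
finger_gap: 0.355
grasp_force: 66.0
```

Call:
{"fn": "play_rows", "kwargs": {
  "deltas": [
    [[0,0,-0.006,0,0,0,0.02],[0,0,-0.006,0,0,0,0.06],[0,0,-0.006,0,0,0,0.06],[0,0,-0.006,0,0,0,0.06],[0,0,-0.05,0,0,0,0.07],[0,0.0,-0.09,0,0,0,0.07],[0,0,-0.12,0,0,0,0.03],[-0.04,0,-0.12,0,0,0,0]]
  ]
}}

```text
t: 22.8
position: [0.5399, -0.027, 0.2009]
eef_rot: [-3.141, 0.011, 3.042]
wrist_force: [0.7, -0.7, 1.4]
finger_gap: 0.492
grasp_force: 0.0
```

```bash
python3 -c "
from vis import *
o=manip.observe();print(o['position'],o['eef_rot'],o['wrist_force'])
s=np.array([.4994,-.0227]);w=-.096;x=np.array([np.cos(w),np.sin(w)])
y=np.pi-.096
rows([(*(s+.112*x),.15,y),(*(s+.112*x),.102,y),(*(s+.05*x),.102,y),(*(s+.04*x),.11,y)])"
```

```text
[ 0.53988626 -0.02699333  0.20089229] [-3.14144733  0.01069649  3.04210779] [ 0.71783252 -0.74194446  1.38243506]
[-0.0713, 0.0006, 0.0509] wz -0.0035
[-0.0713, 0.0006, 0.0989] wz -0.0035
[-0.0093, 0.0004, 0.0989] wz -0.0035
[0.0007, 0.0004, 0.0909] wz -0.0035
```

Call:
{"fn": "play_rows", "kwargs": {
  "deltas": [
    [[-0.04,0,0.02,0,0,0,0],[-0.072,0,0.04,0,0,0,0],[-0.072,0,0.06,0,0,0,0],[-0.072,0,0.095,0,0,0,0],[-0.072,0,0.097,0,0,0,0],[-0.072,0,0.097,0,0,0,0]]
  ]
}}

```text
t: 23.4
position: [0.6102, -0.0341, 0.0963]
eef_rot: [3.141, -0.002, 3.042]
wrist_force: [0.5, -0.9, 0.7]
finger_gap: 0.0
grasp_force: 0.0
```

Call:
{"fn": "play_rows", "kwargs": {
  "deltas": [
    [[0.015,0,0,0,0,0,0],[0.03,0,0,0,0,0,0],[0.045,0,0,0,0,0,0],[0.056,0,0,0,0,0,0],[0.064,0,0,0,0,0,0],[0.064,0,-0.02,0,0,0,0],[0.064,0,-0.06,0,0,0,0],[0.064,0,-0.1,0,0,0,0.07]]
  ]
}}

```text
t: 24.2
position: [0.5465, -0.0278, 0.1992]
eef_rot: [3.142, 0.0, 3.042]
wrist_force: [-0.5, -0.6, -0.2]
finger_gap: 0.162
grasp_force: 0.0
```

```bash
cat > look.py <<'E'
import sys
from cell import grab_frame,manip
import cv2,numpy as np
n=sys.argv[1]
t=grab_frame("top"); s=grab_frame("scene"); np.save(f"t_{n}.npy",t);np.save(f"s_{n}.npy",s)
o=manip.observe();print(o['position'],o['eef_rot'],o['t'])
def crop(im,x0,y0,x1,y1,w,h): return cv2.resize(im[y0:y1,x0:x1,::-1],(w,h),interpolation=cv2.INTER_CUBIC)
cv2.imwrite(f"pics/{n}.png",np.vstack([crop(t,202,130,438,248,600,300),np.hstack([crop(s,170,110,320,222,400,300),crop(t,100,150,220,270,200,300)])]))
E
python3 look.py a1
```

```text
[ 0.54941586 -0.02807959  0.20550327] [-3.14143236  0.01325248  3.04190244] 24.3
```

View pics/a1.png

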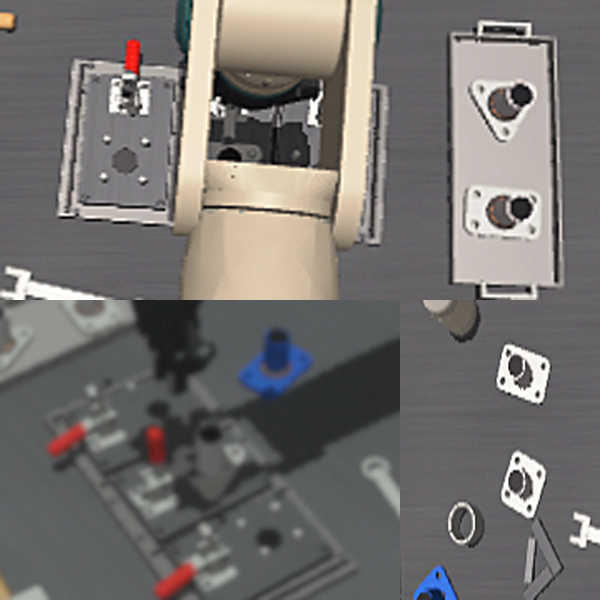

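The tri clamp's red handle is upright and the flange is down on its studs. The rect and sq flanges look undisturbed, so I refit them and go for rect.

Run:
```python
from vis import *
t=np.load("t_a1.npy");s=np.load("s_a1.npy")
f=lambda r:(round(r[0],3),np.round(r[1],4).tolist())
for k,q in(('rect',[.5632,.3292,0,-.2846]),('sq',[.4278,.3282,0,1.157])):
    r=fit({'top':t},k,q); print(k,f(r),f(fit({'scene':s},k,q)))
    if k=='rect': rows([(r[1][0],r[1][1],.2,2.857)])
```

```text
rect (np.float64(-0.933), [0.5631, 0.3299, 0.0, -0.2833]) (np.float64(-0.972), [0.562, 0.3295, 0.0, -0.2799])
[0.022, 0.3575, 0.0055] wz 0.1849
sq (np.float64(-0.933), [0.4276, 0.3282, 0.0, 1.1631]) (np.float64(-0.954), [0.426, 0.3274, 0.0, 1.1595])
```

Call:
{"fn": "play_rows", "kwargs": {
  "deltas": [
    [[0.003,0.045,0.0,0,0,0.03,0.07],[0.006,0.09,0.0,0,0,0.06,0.07],[0.009,0.14,0.0,0,0,0.1,0.07],[0.012,0.19,0.0,0,0,0.13,0.07],[0.016,0.24,0.0,0,0,0.16,0.07],[0.019,0.29,0.02,0,0,0.185,0.07],[0.022,0.335,0.04,0,0,0.185,0.07],[0.022,0.357,0.06,0,0,0.185,0.07]]
  ]
}}

```text
t: 25.1
position: [0.5599, 0.3332, 0.1372]
eef_rot: [3.14, 0.001, 2.86]
wrist_force: [0.8, 0.2, -0.3]
finger_gap: 0.823
grasp_force: 0.0
```

```bash
python3 -c "
from vis import *
o=manip.observe();print(o['position'],o['eef_rot'],o['wrist_force'])
rows([(.5631,.3298,.1,2.8586),(.5631,.3298,.046,2.8586)])"
```

```text
[0.55993149 0.33316796 0.13723649] [3.13984499e+00 8.11934732e-04 2.85955970e+00] [ 0.76039248  0.18327999 -0.34369429]
[-0.004, -0.0024, 0.0372] wz 0.001
[-0.004, -0.0024, 0.0912] wz 0.001
```

Call:
{"fn": "play_rows", "kwargs": {
  "deltas": [
    [[-0.003,-0.002,0.03,0,0,0,0.07],[-0.003,-0.002,0.037,0,0,0,0.07],[-0.003,-0.002,0.037,0,0,0,0.07],[-0.003,-0.002,0.037,0,0,0,0.07]]
  ]
}}

```text
t: 25.5
position: [0.5637, 0.3266, 0.102]
eef_rot: [3.14, 0.002, 2.856]
wrist_force: [0.7, -0.7, 0.8]
finger_gap: 0.819
grasp_force: 0.0
```

```bash
python3 -c "
from vis import *
o=manip.observe();print(o['position'],o['eef_rot'],o['wrist_force'])
rows([(.5631,.3298,.046,2.8586)])"
```

```text
[0.56371564 0.32656963 0.10203808] [3.13980326e+00 1.80103913e-03 2.85594936e+00] [ 0.66665984 -0.69893066  0.77993462]
[0.0015, 0.0029, 0.056] wz -0.0027
```

Call:
{"fn": "play_rows", "kwargs": {
  "deltas": [
    [[0.0015,0.003,0.03,0,0,-0.0025,0.07],[0.0015,0.003,0.056,0,0,-0.0025,0.07],[0.0015,0.003,0.056,0,0,-0.0025,0.06],[0.0015,0.003,0.056,0,0,-0.0025,0.045],[0.0015,0.003,0.056,0,0,-0.0025,0.03],[0.0015,0.003,0.056,0,0,-0.0025,0.02],[0.0015,0.003,0.056,0,0,-0.0025,0.02],[0.0015,0.003,0.056,0,0,-0.0025,0.02]]
  ]
}}

```text
t: 26.3
position: [0.5639, 0.3306, 0.0473]
eef_rot: [3.139, 0.004, 2.859]
wrist_force: [-0.9, -1.3, 8.3]
finger_gap: 0.355
grasp_force: 60.3
```

```bash
python3 -c "
from vis import *
o=manip.observe();p=o['position'];e=o['eef_rot'];print(p,e,o['wrist_force'])
d=np.array([.5631,.3298])-p[:2];c,s=np.cos(e[2]),np.sin(e[2]);print('flange in tool x,y',c*d[0]+s*d[1],s*d[0]-c*d[1])
"
```

```text
[0.5638677  0.33056821 0.04734135] [3.13850935 0.00390922 2.85911781] [-0.91608912 -1.25335041  8.26736617]
flange in tool x,y 0.0005231546698425441 -0.0009517455003775312
```

```bash
python3 -c "
from vis import *
rows([(.5639,.3306,.2,2.86),(.4885,-.1362,.2,np.pi-.141)])"
```

```text
[-0.0, 0.0, -0.1527] wz -0.0009
[-0.0577, -0.4693, -0.1527] wz -0.1415
```

Call:
{"fn": "play_rows", "kwargs": {
  "deltas": [
    [[0,0,-0.04,0,0,0,0.02],[0,0,-0.085,0,0,0,0.02],[0,-0.01,-0.13,0,0,0,0.02],[-0.005,-0.04,-0.155,0,0,-0.02,0.02],[-0.01,-0.085,-0.155,0,0,-0.04,0.02],[-0.015,-0.13,-0.155,0,0,-0.06,0.02],[-0.022,-0.18,-0.155,0,0,-0.08,0.02],[-0.028,-0.23,-0.155,0,0,-0.1,0.02]]
  ]
}}

```text
t: 27.1
position: [0.5247, 0.1006, 0.1995]
eef_rot: [3.141, 0.001, 2.961]
wrist_force: [0.3, -0.2, -2.5]
finger_gap: 0.354
grasp_force: 60.9
```

```bash
python3 -c "
from vis import *
o=manip.observe();p=o['position'];e=o['eef_rot'];print(p,e,o['wrist_force'])
rows([(.4885,-.1362,.2,np.pi-.141)])"
```

```text
[0.52465354 0.10056165 0.19953507] [3.14128379e+00 1.06646805e-03 2.96056258e+00] [ 0.29890235 -0.19830774 -2.49875458]
[-0.0071, -0.2394, -0.0005] wz -0.04
```

Call:
{"fn": "play_rows", "kwargs": {
  "deltas": [
    [[-0.001,-0.045,0,0,0,-0.02,0.02],[-0.003,-0.09,0,0,0,-0.04,0.02],[-0.004,-0.14,0,0,0,-0.04,0.02],[-0.006,-0.19,0,0,0,-0.04,0.02],[-0.007,-0.23,0,0,0,-0.04,0.02],[-0.007,-0.239,0.03,0,0,-0.04,0.02],[-0.007,-0.239,0.07,0,0,-0.04,0.02],[-0.007,-0.239,0.09,0,0,-0.04,0.02]]
  ]
}}

```text
t: 27.9
position: [0.4873, -0.1342, 0.1061]
eef_rot: [3.141, -0.003, 2.998]
wrist_force: [-0.8, 0.6, -3.7]
finger_gap: 0.354
grasp_force: 60.7
```

Call:
{"fn": "play_rows", "kwargs": {
  "deltas": [
    [[0,0,0,0,0,0,0.02],[0,0,0,0,0,0,0.02]]
  ]
}}

```text
t: 28.1
position: [0.4893, -0.1342, 0.1101]
eef_rot: [-3.141, 0.001, 2.999]
wrist_force: [1.3, 0.0, -2.9]
finger_gap: 0.352
grasp_force: 60.6
```

```bash
python3 hand.py rect .0473; python3 -c "
from vis import *
rows([(.4885+.0005,-.1362,.2,np.pi-.141)])"
```

```text
tcp [ 0.4893 -0.1342  0.1101] [-3.141e+00  1.000e-03  2.999e+00] seat-tcp [-0.0008 -0.002 ] F [ 1.3  0.  -2.9]
top -0.51 [ 0.4927 -0.1569  0.0628  0.2993] seat-flange [-0.0042  0.0207] dyaw -0.44
scene -0.668 [ 0.51   -0.1384  0.0628  0.0068] seat-flange [-0.0227  0.0013] dyaw -0.148
[0.0007, -0.002, -0.0888] wz -0.001
```

Vision is no use here because of shadow and the gripper. I'll shift y by −2 mm and lower by feel: stud tops at underside 0.049 means TCP 0.096, and the seat means TCP about 0.074.

Call:
{"fn": "play_rows", "kwargs": {
  "deltas": [
    [[0.0005,-0.002,0.004,0,0,0,0.02],[0.0005,-0.002,0.009,0,0,0,0.02],[0.0005,-0.002,0.013,0,0,0,0.02],[0.0005,-0.002,0.017,0,0,0,0.02],[0.0005,-0.002,0.02,0,0,0,0.02],[0.0005,-0.002,0.023,0,0,0,0.02],[0.0005,-0.002,0.023,0,0,0,0.02]]
  ]
}}

```text
t: 28.9
position: [0.488, -0.1359, 0.0854]
eef_rot: [3.141, -0.0, 2.999]
wrist_force: [1.9, 1.2, -4.3]
finger_gap: 0.358
grasp_force: 60.6
```

Call:
{"fn": "play_rows", "kwargs": {
  "deltas": [
    [[0,0,0.003,0,0,0,0.02],[0,0,0.006,0,0,0,0.02],[0,0,0.009,0,0,0,0.02],[0,0,0.012,0,0,0,0.02],[0,0,0.014,0,0,0,0.02],[0,0,0.014,0,0,0,0.02]]
  ]
}}

```text
t: 29.5
position: [0.4882, -0.136, 0.0743]
eef_rot: [-3.141, 0.0, 2.999]
wrist_force: [-10.5, 2.8, 15.6]
finger_gap: 0.349
grasp_force: 63.1
```

Call:
{"fn": "play_rows", "kwargs": {
  "deltas": [
    [[0,0,-0.003,0,0,0,0.02],[0,0,-0.003,0,0,0,0.06],[0,0,-0.003,0,0,0,0.06],[0,0,-0.003,0,0,0,0.06],[0,0,-0.05,0,0,0,0.07],[0,0.0,-0.09,0,0,0,0.07],[0,0,-0.12,0,0,0,0.03],[-0.04,0,-0.12,0,0,0,0]]
  ]
}}

```text
t: 30.3
position: [0.5285, -0.1422, 0.1993]
eef_rot: [-3.139, 0.011, 2.999]
wrist_force: [0.2, 1.1, 0.2]
finger_gap: 0.494
grasp_force: 0.0
```

```bash
python3 -c "
from vis import *
o=manip.observe();print(o['position'],o['eef_rot'],o['wrist_force'])
s=np.array([.4885,-.1362]);w=-.141;x=np.array([np.cos(w),np.sin(w)])
y=np.pi+w
rows([(*(s+.112*x),.15,y),(*(s+.112*x),.102,y),(*(s+.05*x),.102,y),(*(s+.04*x),.11,y)])"
```

```text
[ 0.52850789 -0.14223324  0.19927462] [-3.13934508  0.01095793  2.99870807] [0.20976823 1.07555661 0.21139529]
[-0.0715, 0.0005, 0.0493] wz -0.0019
[-0.0715, 0.0005, 0.0973] wz -0.0019
[-0.0095, 0.0004, 0.0973] wz -0.0019
[0.0005, 0.0004, 0.0893] wz -0.0019
```

Call:
{"fn": "play_rows", "kwargs": {
  "deltas": [
    [[-0.04,0,0.02,0,0,0,0],[-0.072,0,0.04,0,0,0,0],[-0.072,0,0.06,0,0,0,0],[-0.072,0,0.09,0,0,0,0],[-0.072,0,0.095,0,0,0,0],[-0.072,0,0.095,0,0,0,0]]
  ]
}}

```text
t: 30.9
position: [0.5984, -0.1517, 0.096]
eef_rot: [3.141, -0.002, 2.999]
wrist_force: [0.9, -0.4, -0.9]
finger_gap: -0.001
grasp_force: 0.0
```

Call:
{"fn": "play_rows", "kwargs": {
  "deltas": [
    [[0.015,0,0,0,0,0,0],[0.03,0,0,0,0,0,0],[0.045,0,0,0,0,0,0],[0.056,0,0,0,0,0,0],[0.064,0,0,0,0,0,0],[0.064,0,-0.02,0,0,0,0],[0.064,0,-0.06,0,0,0,0],[0.064,0,-0.1,0,0,0,0.07]]
  ]
}}

```text
t: 31.7
position: [0.5351, -0.1427, 0.199]
eef_rot: [3.142, -0.0, 2.999]
wrist_force: [1.2, -0.7, 0.6]
finger_gap: 0.157
grasp_force: 0.0
```

```bash
python3 look.py a2
python3 - <<'E'
from vis import *
t=np.load("t_a2.npy");s=np.load("s_a2.npy")
f=lambda r:(round(r[0],3),np.round(r[1],4).tolist())
k,q='sq',[.4276,.3282,0,1.16]
print(f(fit({'top':t},k,q)),f(fit({'scene':s},k,q)))
rows([(.4277,.3282,.2,1.158+np.pi/2)])
E
```

```text
[ 0.53792618 -0.14360407  0.20540841] [-3.13919411  0.01295544  2.99927535] 31.8
(np.float64(-0.934), [0.4276, 0.3281, 0.0, 1.1619]) (np.float64(-0.953), [0.4259, 0.3274, 0.0, 1.1677])
[0.176, 0.4514, 0.0054] wz 0.2705
```

View pics/a2.png

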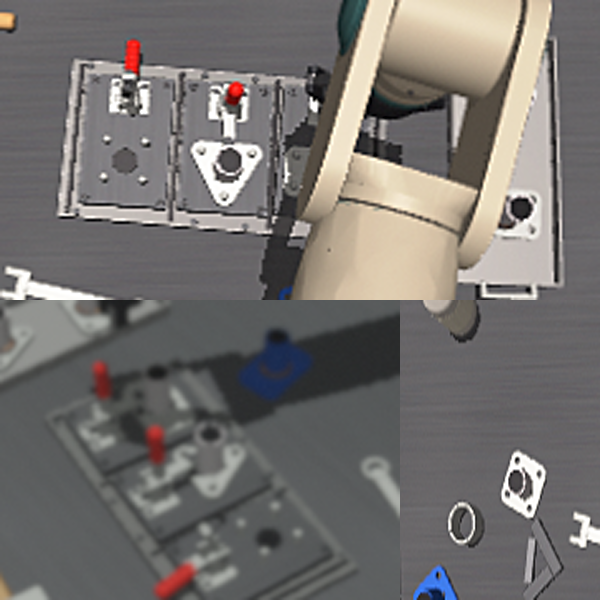

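Call:
{"fn": "play_rows", "kwargs": {
  "deltas": [
    [[0.017,0.045,0,0,0,0.03,0.07],[0.035,0.09,0,0,0,0.06,0.07],[0.053,0.135,0,0,0,0.1,0.07],[0.07,0.18,0,0,0,0.14,0.07],[0.088,0.225,0,0,0,0.18,0.07],[0.105,0.27,0,0,0,0.22,0.07],[0.123,0.315,0,0,0,0.268,0.07],[0.14,0.36,0,0,0,0.268,0.07]]
  ]
}}

```text
t: 32.6
position: [0.4473, 0.2352, 0.1981]
eef_rot: [3.14, 0.001, 2.73]
wrist_force: [1.5, -0.5, -0.4]
finger_gap: 0.825
grasp_force: 0.0
```

```bash
python3 -c "
from vis import *
o=manip.observe();print(o['position'],o['eef_rot'],o['wrist_force'])
rows([(.4277,.3281,.1,2.731)])"
```

```text
[0.44726701 0.23522385 0.19807684] [3.14033760e+00 1.24540555e-03 2.72989770e+00] [ 1.453396   -0.53994657 -0.3658646 ]
[0.0551, 0.0773, 0.0981] wz -0.0011
```

Call:
{"fn": "play_rows", "kwargs": {
  "deltas": [
    [[0.025,0.035,0.03,0,0,0,0.07],[0.055,0.075,0.06,0,0,0,0.07],[0.055,0.077,0.09,0,0,0,0.07],[0.055,0.077,0.098,0,0,0,0.07],[0.055,0.077,0.098,0,0,0,0.07],[0.055,0.077,0.098,0,0,0,0.07]]
  ]
}}

```text
t: 33.2
position: [0.4296, 0.3255, 0.101]
eef_rot: [3.139, 0.002, 2.73]
wrist_force: [0.4, -0.3, -0.0]
finger_gap: 0.819
grasp_force: 0.0
```

```bash
python3 -c "
from vis import *
o=manip.observe();print(o['position'],o['eef_rot'],o['wrist_force'])
rows([(.4277,.3281,.046,2.731)])"
```

```text
[0.42956154 0.32548954 0.10104466] [3.13939287e+00 1.68956517e-03 2.72993669e+00] [ 0.38285489 -0.28622803 -0.02212962]
[0.0028, 0.0016, 0.055] wz -0.0011
```

Call:
{"fn": "play_rows", "kwargs": {
  "deltas": [
    [[0.003,0.0017,0.03,0,0,-0.001,0.07],[0.003,0.0017,0.055,0,0,-0.001,0.07],[0.003,0.0017,0.055,0,0,-0.001,0.06],[0.003,0.0017,0.055,0,0,-0.001,0.045],[0.003,0.0017,0.055,0,0,-0.001,0.03],[0.003,0.0017,0.055,0,0,-0.001,0.02],[0.003,0.0017,0.055,0,0,-0.001,0.02],[0.003,0.0017,0.055,0,0,-0.001,0.02]]
  ]
}}

```text
t: 34.0
position: [0.4279, 0.3292, 0.0469]
eef_rot: [3.138, 0.003, 2.732]
wrist_force: [-1.8, -2.7, 7.8]
finger_gap: 0.356
grasp_force: 59.8
```

```bash
python3 -c "
from vis import *
o=manip.observe();p=o['position'];e=o['eef_rot'];print(p,e,o['wrist_force'])
d=np.array([.4277,.3281])-p[:2];c,s=np.cos(e[2]),np.sin(e[2]);print('flange in tool x,y',c*d[0]+s*d[1],s*d[0]-c*d[1])
rows([(.5112,.0929,.2,np.pi-.102)])
"
```

```text
[0.4278556  0.32918201 0.04690414] [3.13823107e+00 3.03671236e-03 2.73188078e+00] [-1.80458237 -2.71589151  7.81098661]
flange in tool x,y -0.00028829436789863617 -0.0010544426228216437
[-0.1706, -0.1835, -0.1531] wz -0.3077
```

Call:
{"fn": "play_rows", "kwargs": {
  "deltas": [
    [[0,0,-0.04,0,0,0,0.02],[0,0,-0.08,0,0,0,0.02],[-0.02,-0.02,-0.1,0,0,-0.06,0.02],[-0.05,-0.055,-0.1,0,0,-0.12,0.02],[-0.08,-0.09,-0.1,0,0,-0.18,0.02],[-0.115,-0.125,-0.1,0,0,-0.25,0.02],[-0.145,-0.16,-0.1,0,0,-0.308,0.02],[-0.1705,-0.1835,-0.1,0,0,-0.308,0.02]]
  ]
}}

```text
t: 34.8
position: [0.51, 0.0899, 0.1448]
eef_rot: [-3.142, 0.001, 3.04]
wrist_force: [0.5, -0.6, -3.5]
finger_gap: 0.357
grasp_force: 61.0
```

Call:
{"fn": "play_rows", "kwargs": {
  "deltas": [
    [[0,0,0.02,0,0,0,0.02],[0,0,0.037,0,0,0,0.02],[0,0,0.037,0,0,0,0.02],[0,0,0.037,0,0,0,0.02]]
  ]
}}

```text
t: 35.2
position: [0.5097, 0.0926, 0.1076]
eef_rot: [3.141, 0.0, 3.04]
wrist_force: [0.3, 0.7, -2.9]
finger_gap: 0.359
grasp_force: 60.9
```

```bash
python3 -c "
from vis import *
o=manip.observe();p=o['position'];e=o['eef_rot'];print(p,e,o['wrist_force'])
rows([(.5112-.0003,.0929,.084,np.pi-.102)])
"
```

```text
[0.50974731 0.09262225 0.10761188] [3.14140963e+00 2.95046701e-04 3.04040805e+00] [ 0.31070782  0.66422537 -2.85135162]
[-0.0011, 0.0004, 0.0236] wz 0.0008
```

Call:
{"fn": "play_rows", "kwargs": {
  "deltas": [
    [[-0.001,0.0004,0.004,0,0,0,0.02],[-0.001,0.0004,0.009,0,0,0,0.02],[-0.001,0.0004,0.013,0,0,0,0.02],[-0.001,0.0004,0.017,0,0,0,0.02],[-0.001,0.0004,0.02,0,0,0,0.02],[-0.001,0.0004,0.023,0,0,0,0.02],[-0.001,0.0004,0.023,0,0,0,0.02]]
  ]
}}

```text
t: 35.9
position: [0.5104, 0.0928, 0.0833]
eef_rot: [-3.142, -0.001, 3.04]
wrist_force: [-0.4, 0.0, -3.4]
finger_gap: 0.354
grasp_force: 60.9
```

Call:
{"fn": "play_rows", "kwargs": {
  "deltas": [
    [[0,0,0.003,0,0,0,0.02],[0,0,0.006,0,0,0,0.02],[0,0,0.009,0,0,0,0.02],[0,0,0.012,0,0,0,0.02],[0,0,0.013,0,0,0,0.02],[0,0,0.013,0,0,0,0.02]]
  ]
}}

```text
t: 36.5
position: [0.5108, 0.0928, 0.0739]
eef_rot: [-3.141, 0.0, 3.04]
wrist_force: [-13.8, -1.0, 20.1]
finger_gap: 0.357
grasp_force: 63.5
```

Seated (underside 0.027). Release, then the clamp.

Call:
{"fn": "play_rows", "kwargs": {
  "deltas": [
    [[0,0,-0.003,0,0,0,0.02],[0,0,-0.003,0,0,0,0.06],[0,0,-0.003,0,0,0,0.06],[0,0,-0.003,0,0,0,0.06],[0,0,-0.05,0,0,0,0.07],[0,0.0,-0.09,0,0,0,0.07],[0,0,-0.12,0,0,0,0.03],[-0.04,0,-0.12,0,0,0,0]]
  ]
}}

```text
t: 37.3
position: [0.5514, 0.0897, 0.1982]
eef_rot: [3.139, 0.011, 3.042]
wrist_force: [0.9, -0.3, 0.7]
finger_gap: 0.492
grasp_force: 0.0
```

```bash
python3 -c "
from vis import *
o=manip.observe();print(o['position'],o['eef_rot'],o['wrist_force'])
s=np.array([.5112,.0929]);w=-.102;x=np.array([np.cos(w),np.sin(w)])
y=np.pi+w
rows([(*(s+.112*x),.102,y),(*(s+.05*x),.102,y)])"
```

```text
[0.55136201 0.08965786 0.19822781] [3.1390413  0.01068405 3.04171352] [ 0.90317506 -0.26617874  0.73321344]
[-0.0717, -0.001, 0.0962] wz 0.0021
[-0.0097, -0.0009, 0.0962] wz 0.0021
```

Call:
{"fn": "play_rows", "kwargs": {
  "deltas": [
    [[-0.04,0,0.02,0,0,0,0],[-0.072,0,0.04,0,0,0,0],[-0.072,0,0.06,0,0,0,0],[-0.072,0,0.09,0,0,0,0],[-0.072,0,0.095,0,0,0,0],[-0.072,0,0.095,0,0,0,0]]
  ]
}}

```text
t: 37.9
position: [0.6215, 0.0815, 0.095]
eef_rot: [-3.141, -0.002, 3.04]
wrist_force: [0.4, 0.1, 0.4]
finger_gap: -0.002
grasp_force: 0.0
```

Call:
{"fn": "play_rows", "kwargs": {
  "deltas": [
    [[0.015,0,0,0,0,0,0],[0.03,0,0,0,0,0,0],[0.045,0,0,0,0,0,0],[0.056,0,0,0,0,0,0],[0.064,0,0,0,0,0,0],[0.064,0,-0.02,0,0,0,0],[0.064,0,-0.06,0,0,0,0],[0.064,0,-0.12,0,0,0,0]]
  ]
}}

```text
t: 38.7
position: [0.5573, 0.088, 0.2066]
eef_rot: [-3.141, -0.003, 3.04]
wrist_force: [0.9, -0.7, -0.2]
finger_gap: -0.004
grasp_force: 0.0
```

Call:
{"fn": "play_rows", "kwargs": {
  "deltas": [
    [[0,0.045,-0.03,0,0,0,0],[0.02,0.09,-0.05,0,0,0,0],[0.05,0.13,-0.05,0,0,0,0],[0.09,0.17,-0.05,0,0,0,0],[0.13,0.2,-0.05,0,0,0,0],[0.17,0.24,-0.05,0,0,0,0],[0.2,0.28,-0.05,0,0,0,0],[0.2,0.3,-0.05,0,0,0,0]]
  ]
}}

```text
t: 39.5
position: [0.3871, 0.4087, 0.2582]
eef_rot: [3.139, 0.001, 3.043]
wrist_force: [1.5, -0.1, 0.7]
finger_gap: 0.0
grasp_force: 0.0
```

```bash
python3 look.py a3; python3 -c "
import numpy as np,cv2
t=np.load('t_a3.npy')
cv2.imwrite('pics/full.png',np.vstack([cv2.resize(t[:,:,::-1],(600,300))[:0],cv2.resize(t[:,:,::-1],(720,540))]))"
```

```text
[0.38742206 0.41004074 0.25708105] [3.13970171e+00 1.70188741e-04 3.04569977e+00] 39.6Traceback (most recent call last):
  File "<string>", line 4, in <module>
    cv2.imwrite('pics/full.png',np.vstack([cv2.resize(t[:,:,::-1],(600,300))[:0],cv2.resize(t[:,:,::-1],(720,540))]))
                                ~~~~~~~~~^^^^^^^^^^^^^^^^^^^^^^^^^^^^^^^^^^^^^^^^^^^^^^^^^^^^^^^^^^^^^^^^^^^^^^^^^^^
    return _nx.concatenate(arrs, 0, dtype=dtype, casting=casting)
           ~~~~~~~~~~~~~~~^^^^^^^^^^^^^^^^^^^^^^^^^^^^^^^^^^^^^^^
ValueError: all the input array dimensions except for the concatenation axis must match exactly, but along dimension 1, the array at index 0 has size 600 and the array at index 1 has size 720
```

View pics/a3.png

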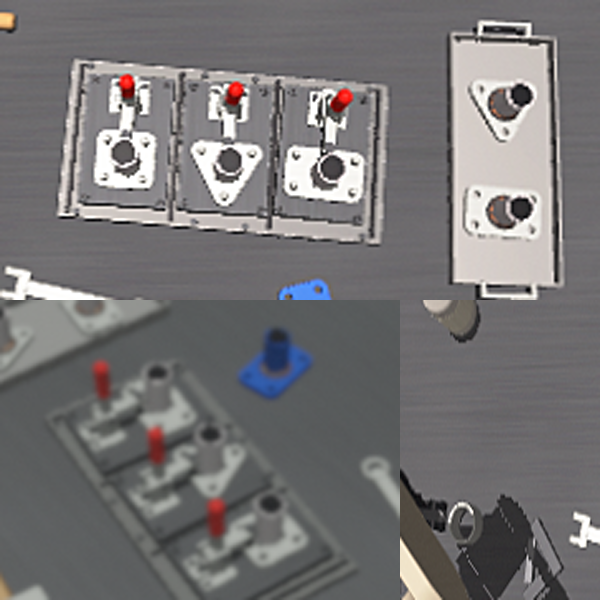

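All three flanges are seated, with their clamps upright and the studs showing through the holes. Both finished parts are in the tray. One numeric check, then I hand it in.

Run:
```python
from vis import *
t=np.load("t_a3.npy");s=np.load("s_a3.npy")
for n,im in(('top',t),('scene',s)):
    m=((im[...,0]>110)&(im[...,1]<70)&(im[...,2]<70)).astype(np.uint8)
    N,l,st,ce=cv2.connectedComponentsWithStats(m); print(n,[np.round(ce[i],1).tolist() for i in range(1,N) if 8<st[i][4]<400])
for k,q in(('sq',[.5112,.0929,.026,-.102]),('tri',[.4994,-.0227,.026,-.096]),('rect',[.4885,-.1362,.026,-.141])):
    for c,im in(('top',t),('scene',s)):
        r=fit({c:im},k,q,studs=True); print(k,c,round(r[0],3),np.round(r[1]-q,4))
```

```text
top [[251.5, 162.0], [294.6, 164.9], [336.8, 168.2], [65.7, 262.5], [36.6, 323.9]]
scene [[207.2, 136.0], [227.8, 161.3], [250.5, 187.5]]
sq top -0.792 [ 0.0015 -0.0009  0.      0.008 ]
sq scene -0.758 [-0.001  -0.0032  0.      0.1167]
tri top -0.863 [ 0.0005 -0.0014  0.     -0.0027]
tri scene -0.668 [-0.0005 -0.0026  0.      0.0153]
rect top -0.8 [-0.0002 -0.0011  0.     -0.005 ]
rect scene -0.705 [-0.002  -0.0048  0.      0.1428]
```

```bash
python3 -c "
from cell import manip
print(manip.close_job())"
```

```text
the job is handed in; nothing more can be done
None
```

The job is handed in at about 40 s of the 210 s: made_tri and made_rect stand in the tray, and the sq, tri and rect flanges are seated on their jigs with all three clamps shut. No verdict came back; the final pictures and pose checks agree with this, and I saw no bystander disturbed.

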